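# Clip the implant tote on top of the loaded tote

### The job

Put the blue implant case flat into the empty half of the grey tote, leaving the grey tote where it stands. Then turn the blue tote half round, so that it stacks instead of nesting (orange ends at opposite ends), and stack it on the grey tote, pressed gently home until all four snap lugs have clicked over its feet. Carry it level, do not force or drop it, and leave the other things on the bench alone.

Things in the scene. Friction and masses are not known exactly. Their poses are not given: they have to be found in the camera images.
- lower_mid (a point): Grey stack-and-nest tote that stays below, loose on a damping plate: it slides if shoved. Point: its centre, 35 above its underside; x to its orange-rimmed end, z up. 212 (x) x 152 (y) x 70 high, 450 g, walls leaning out 7 degrees. A divider crosses its middle along y, 22 thick, 50 high. Orange half: foam 17 high. Plain half: empty. If the blue tote came down the same way round it would nest or land on the case.
- lower_bay (a point): Middle of the floor of the grey tote's empty half, at (-48, 0) from the tote's axis, 3 above its underside. Free floor 74 in x, 120 in y, wider above; rim 67 above this floor.
- lower_seat_a (a point): One of the grey tote's four seats for the feet of a tote turned half round: at y = +22 and -22 at x = +96 (orange end), y = +48 and -48 at x = -96. Point: middle of the seat floor, 54 above the underside, 16 below the rim. A seat is a straight notch in the end rim, 17.6 wide, its outer lip at x = 101.4: a foot has 0.8 play each side, 0.9 lengthwise; off by more it stands on the rim.
- lower_seat_b (a point): The same, at x = -96, y = +48. At the outer side of each seat stands a sprung snap lug. A foot meets it about 10 above the seat floor and, pushed on, clicks under it 1 above the floor, then stops. The blue tote's weight (up to 6 N) does not pass them: 6 to 17 N more push is needed, rising to the click. A push over 20 N damages the totes. Home: blue centre 54 above grey centre.
- upper_mid (a point): The blue tote, to be turned and stacked; same mould as the grey one: 212 x 152 x 70 high, 360 to 600 g. Point: its centre, 35 above its underside; x towards its orange-rimmed end, z up. Both halves hold black foam 17 high with small implants (to 27) fixed in it. It starts on the bench facing roughly the same way as the grey tote.
- upper_rib (a point): Middle of the top edge of the blue tote's divider, 50 above the underside: where to grip it from above. The divider runs along the tote's y; its upper 24 is an upright rib 12 thick in x, 132 long; below that it widens to 22 thick. Room for fingers both sides. The tote's rim stands 20 above this point.
- upper_foot (a point): Middle of the underside of one of the blue tote's four feet (x = -96, y = +22); the others: x = -96, y = -22 and x = +96, y = +48 and -48. Each is 16 wide in y, 6 high, reaches out to x = 100.5, its underside level with the tote's.
- upper_mark (a point): Middle of the blue tote's orange rim: 100 along +x from the tote's axis, 70 above its underside.
- case_mid (a point): The blue implant case, a closed box 54 (x) x 42 (y) x 42 high, 70 to 120 g; the point is its centre.
- damper: Vibration-damping plate under the grey tote: grey steel, 220 x 170, on gel feet; origin on the bench under its middle. With the grey tote and the case on it its top is 11 above the bench, and it sinks 1 mm for each further 8 N: so the seats give way under the push, and the hand must follow well below the height first measured until the lugs have clicked.
- scalpel: Bystander, to be left alone: scalpel with a red handle, 130 long; origin at the centre of its underside.
- tweezers: Bystander, to be left alone: steel tweezers, 115 long; origin at the centre of its underside.
- bottle: Bystander, to be left alone: amber jar with a white cap, 48 across, 85 high; origin at the centre of its underside.
- tape: Bystander, to be left alone: roll of white tape, 60 across; origin at the centre of its underside.
- adapter: Bystander, to be left alone: purple plastic tube adapter, 40 across, 55 high; origin at the centre of its underside.
- foam_pad: Bystander, to be left alone: small black foam pad, 52 x 38 x 9; origin at the centre of its underside.
- swab_cup: Bystander, to be left alone: small white bowl, 60 across; origin at the centre of its underside.
There are look-alikes about, which are no part of the job. What is meant by the part that bears case_mid is not red, and is the larger of those in its own colour.

How it is judged (in metres and radians):
On the way:
1. the case lies flat in the empty half of the grey tote, let go (x of case_mid in the frame of lower_mid between -0.08 and -0.02 m and y of case_mid in the frame of lower_mid between -0.05 and 0.05 m and z of case_mid in the frame of lower_mid between -0.014 and -0.008 m and angle between case_mid's own z axis and vertical below 0.08 rad and contact force between the fingers and case below 0.1 N and linear speed of case below 0.02 m/s), for 0.2 s.
At the end, for the whole second after the job is handed in: Case flat in the empty half of the grey tote (centre 20 to 80 mm from mid-tote, under 50 mm to the side). Blue tote, turned half round, home under the lugs: centre 51 to 55 mm above and within 4 mm of the grey one's axis each way, within 0.02 rad in tilt and 0.04 in yaw; both still (x of case_mid in the frame of lower_mid between -0.08 and -0.02 m and y of case_mid in the frame of lower_mid between -0.05 and 0.05 m and z of case_mid in the frame of lower_mid between -0.014 and -0.008 m and angle between case_mid's own z axis and vertical below 0.08 rad and x of upper_mid in the frame of lower_mid between -0.004 and 0.004 m and y of upper_mid in the frame of lower_mid between -0.004 and 0.004 m and z of upper_mid in the frame of lower_mid between 0.051 and 0.055 m and x of upper_mark in the frame of lower_mid below -0.09 m and angle between the z axis of upper_mid and the z axis of lower_mid, either way round below 0.02 rad and angle between the x axis of upper_mid and the x axis of lower_mid, either way round below 0.04 rad and angle between lower_mid's own z axis and vertical below 0.02 rad and linear speed of each of upper, lower below 0.01 m/s); the robot touches nothing.
It fails at once if the totes are forced together (over 32 N summed over all their contacts, the lugs' grip included), or one is dropped on the other (contact force between upper and lower above 32 N).
It fails at once if the blue tote is tipped by more than 20 degrees (angle between upper_mid's own z axis and vertical above 0.35 rad).
It fails at once if the grey tote is shoved more than 30 mm from its place (distance of lower_mid from where it was at the start of the episode above 0.03 m).
It fails at once if the blue tote presses on the case (contact force between upper and case above 2 N).
It fails at once if a bystander is moved by more than 30 mm (distance of any of scalpel, tweezers, bottle, tape, adapter, foam_pad, swab_cup from where it was at the start of the episode above 0.03 m).
It also fails if it takes over 72 s, if anything falls off the work surface, if the arm or the gripper's body presses on something with over 40 N, if the wrist force passes 120 N, or if a joint passes its speed limit or range.

### The arm

A 6-joint arm with a two-finger parallel gripper is mounted at the origin on the work surface. World frame = base frame: x ahead of the robot, y to its left, z up, the work surface at z = 0. Lengths are in mm, angles in rad, forces in N, time in s.
With the tool pointing down it reaches from about 375 to 750 mm from the base axis. Payload 9 kg.
Tool frame: the origin (TCP) lies at the very end of the fingers, on their centre line; the grasp point (between the pads) lies 19 mm behind it (hold_point_z is the distance from the TCP to the grasp point, in mm); z points along the fingers, y is the direction in which the jaws open and shut (so a half turn about z gives the same grasp; the last joint's range is limited). The gripper opens to 85 mm and grips with 20 to 120 N. Pads are 22 mm wide; open, the fingers measure 114 mm over their backs; the gripper's body (76 mm by 85 mm) begins 54 mm behind the grasp point. The pads swing forward as they close: fully open they stand 13 mm farther back than shut.
Start: joints at [-0.218, 0.104, 0.097, 1.564, 0, 1.353], TCP at [600.031, 0.003, 231.331] pointing down, gripper open.
Joint ranges: [-2.99, 2.99], [-0.84, 1.86], [-1.1, 1.16], [-1.84, 2.11], [-1.51, 1.56], [-3.14, 3.14]. Speed limits (rad/s): [2.22, 2.22, 2.57, 3.14, 3.14, 3.14].

### API

Orientations are given as a unit quaternion [x, y, z, w].
In Python, from cell import * gives the robot as it stands.
- The arm moves only by the tool apply_moves, never from a script. Its argument "series" is a list that holds one entry, the list of rows, each a list of 5 numbers: the shift along the tool's x, y, z in cm, then the turn about the tool's z in degrees, then the closure, from 0 (fully open) to 1 (shut). A call has 1 to 12 rows; each row shifts and turns the commanded pose from where the row before left it, along the tool's axes as they then stand; what a row does not reach is not made up. A row lasts 1/8 s, in which the tool goes at most 62.5 mm and 10.7 degrees, less where a joint would pass 70% of its speed; a pose out of reach is approached as far as the arm can. A call with a gripper value outside its range is refused whole. The fingers move at their own pace and stop on an object; "grip_force" is the grip in N (left out, the last holds). Time passes only in rows, so rows that do not move let the fingers close. It gives the time, the measured TCP pose, the force and the opening at its end, in the units of the state.
- read_state(): the state, without advancing time (a new reading comes with each control period).
- capture(name): name is "scene" or "side" or "wrist"; returns the picture (420x560x3 uint8, red, green, blue); there is no depth.
- calibration(name): a dict with "fx", "fy", "cx", "cy" (pixels), "T" (4x4, takes a point from camera to world coordinates). Camera axes: x right, y down, z forward; pixel columns grow to the right and rows downward; lengths in mm; the calibration is good to about 2 mm. A picture is of the moment at which its call begins: read the wrist's pose just before it. calibration takes no time and is no camera call; for the wrist camera it gives the pose at the moment of the call.
- hand_in(): hands the job in, once; it reports no verdict.
The state is a dict: "clock": time; "joint_positions": joint angles; "dq": joint speeds; "tau": joint torques, N m; "ee_pos": TCP position; "tcp_rot": TCP orientation; "contact_force": force on the tool from outside, world axes, zero at the start; "torque": the same for the moment, N m; "opening": opening from 0.0 (shut) to 1.0 (fully open).
Only numpy, scipy, OpenCV 4.12 (cv2) and the standard library are available. Lean on these libraries where they do the work, as an engineer would, in place of code of your own. Each camera call takes 0.05 s, during which the arm holds its last target.

## Working session

There is one attempt and no reset: what is moved stays moved. The work goes in short steps, Python scripts to look and compute and a tool call to move; the robot and the scene stay as the last step left them, time stands still between calls to the robot, and variables do not carry over. Pictures are saved under pics/ and viewed, and the job is handed in when it is done.

Besides the shell and the picture viewer there is one more tool, called as name(argument=value, ...), one argument or row to a line, values as JSON. apply_moves: Moves the arm, as the interface text tells. Its arguments: {"type":"object","properties":{"series":{"type":"array"},"grip_force":{"type":"number"}},"required":["series"]}

```bash
mkdir -p pics; ls
python3 - <<'E'
from cell import *
import cv2
for n in ("scene","side","wrist"):
    im=capture(n); cv2.imwrite(f"pics/{n}0.png",im[:,:,::-1])
    c=calibration(n); print(n,c["fx"],c["fy"],c["cx"],c["cy"]); print(c["T"])
print(read_state())
E
```

```text
pics
scene 413.2091352453123 413.2091352453123 281.7170241170641 206.8771278801652
[[-6.68878930e-01  4.35763969e-01 -6.02254714e-01  1.08884907e+03]
 [ 7.43102921e-01  3.70184406e-01 -5.57459913e-01  4.59043611e+02]
 [-1.99756409e-02 -8.20410427e-01 -5.71426028e-01  5.41398582e+02]
 [ 0.00000000e+00  0.00000000e+00  0.00000000e+00  1.00000000e+00]]
side 514.078532651971 514.078532651971 290.8686030771592 210.53316580261713
[[ 7.82887177e-01 -2.94450635e-01  5.48075260e-01 -4.36886802e+01]
 [-6.21927186e-01 -3.94662738e-01  6.76348947e-01 -8.01239651e+02]
 [ 1.71535063e-02 -8.70367822e-01 -4.92103252e-01  6.34784928e+02]
 [ 0.00000000e+00  0.00000000e+00  0.00000000e+00  1.00000000e+00]]
wrist 378.44582177127324 378.44582177127324 273.40761463853124 209.5287510523179
[[ 9.99998259e-01  1.26387584e-03 -1.37254205e-03  5.99875684e+02]
 [ 8.50967944e-04 -9.63606510e-01 -2.67323341e-01  6.86139235e+01]
 [-1.66045397e-03  2.67321708e-01 -9.63605909e-01  3.74243125e+02]
 [ 0.00000000e+00  0.00000000e+00  0.00000000e+00  1.00000000e+00]]
{'clock': 0.15, 'joint_positions': array([-2.17731756e-01,  1.04566254e-01,  9.66800914e-02,  1.56392747e+00,
        4.84679394e-06,  1.35311822e+00]), 'dq': array([ 0.00051186, -0.00204584,  0.00232831,  0.00129132,  0.00126798,
        0.0006717 ]), 'tau': array([ 3.56894714e-03, -5.57353413e+01,  5.04006886e+01,  1.24952567e-02,
       -2.60494489e-04,  1.42527287e-05]), 'ee_pos': array([5.99746873e+02, 4.79883191e-02, 2.30716265e+02]), 'tcp_rot': array([ 7.07125658e-01,  7.07087721e-01, -2.71453477e-04, -4.30170300e-04]), 'contact_force': array([ 0.28596059, -0.15357156, -0.05575084]), 'torque': array([-0.01372233, -0.03765819,  0.01576146]), 'opening': 1.0010398806982816}
```

View pics/scene0.png

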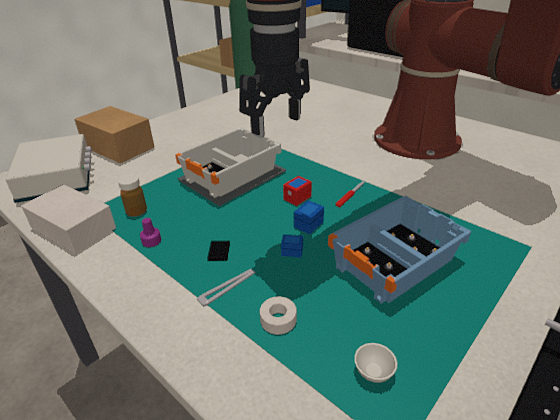

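View pics/side0.png

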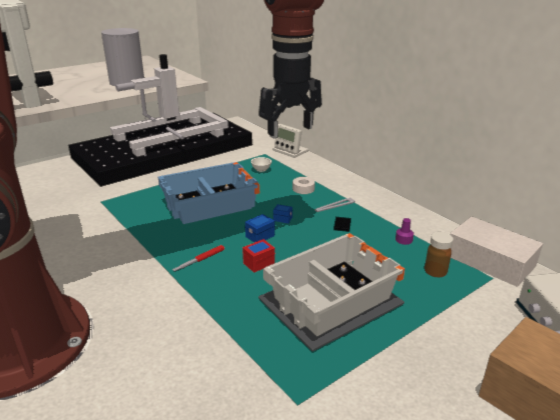

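View pics/wrist0.png

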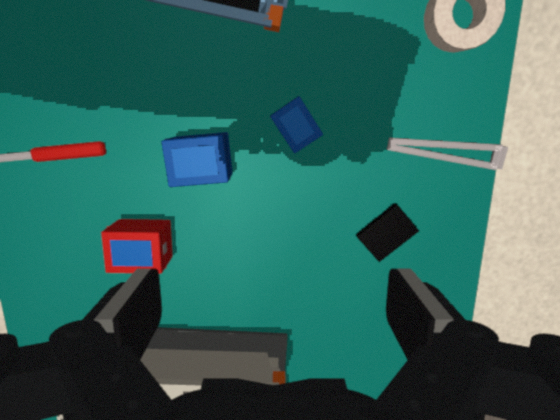

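```bash
cat > h.py <<'E'
import numpy as np, cv2
from cell import *
def ray(c,u,v):
    T=np.array(c["T"]); d=T[:3,:3]@np.array([(u-c["cx"])/c["fx"],(v-c["cy"])/c["fy"],1]); return T[:3,3],d
def onz(c,u,v,z):
    o,d=ray(c,u,v); return o+d*(z-o[2])/d[2]
def proj(c,p):
    T=np.array(c["T"]); q=(np.asarray(p,float)-T[:3,3])@T[:3,:3]; return np.stack([c["fx"]*q[...,0]/q[...,2]+c["cx"],c["fy"]*q[...,1]/q[...,2]+c["cy"]],-1)
def crop(im,x0,y0,x1,y1,k,fn,grid=20):
    b=cv2.resize(im[y0:y1,x0:x1,::-1].copy(),None,fx=k,fy=k,interpolation=cv2.INTER_CUBIC)
    for x in range((x0//grid+1)*grid,x1,grid):
        cv2.line(b,((x-x0)*k,0),((x-x0)*k,6),(255,255,255),1); cv2.putText(b,str(x),((x-x0)*k-10,16),0,.35,(255,255,255),1)
    for y in range((y0//grid+1)*grid,y1,grid):
        cv2.line(b,(0,(y-y0)*k),(6,(y-y0)*k),(255,255,255),1); cv2.putText(b,str(y),(8,(y-y0)*k+4),0,.35,(255,255,255),1)
    cv2.imwrite(fn,b)
E
python3 - <<'E'
import cv2
from h import *
w=cv2.imread("pics/wrist0.png")[:,:,::-1]; crop(w,90,80,340,280,3,"pics/c_w.png")
s=cv2.imread("pics/scene0.png")[:,:,::-1]; crop(s,160,120,480,310,2,"pics/c_s.png")
d=cv2.imread("pics/side0.png")[:,:,::-1]; crop(d,150,150,410,340,3,"pics/c_d.png")
E
```

```text
(no output)
```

View pics/c_w.png

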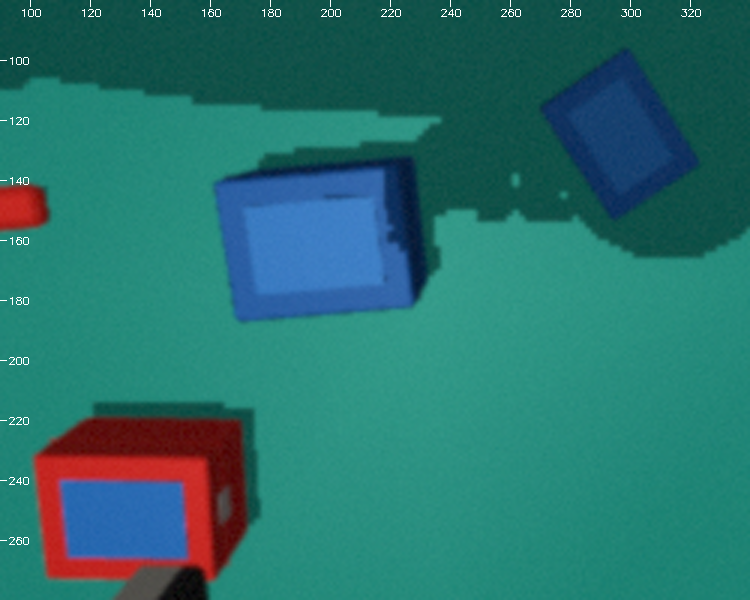

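View pics/c_d.png

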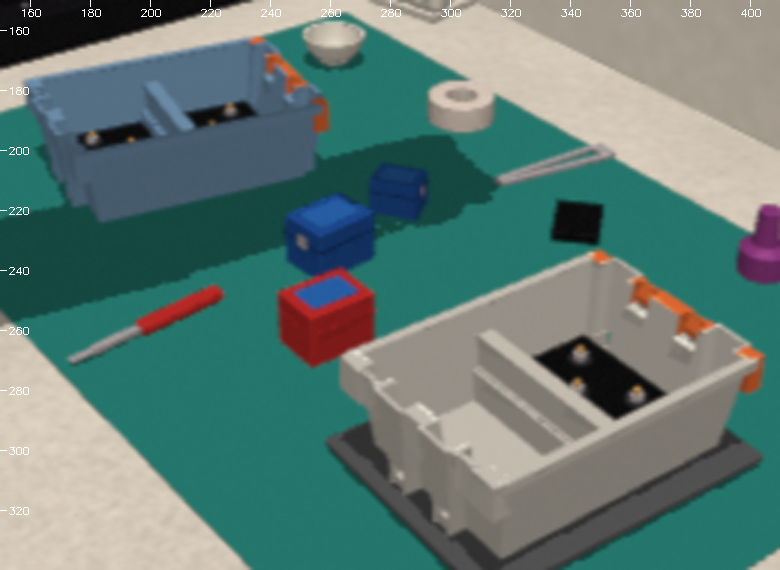

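View pics/c_s.png

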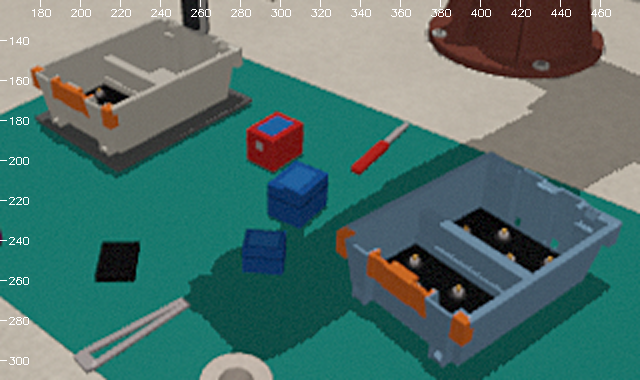

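```bash
cat > m1.py <<'E'
from h import *
cs={"clock":0}
c=calibration("wrist")
P=[onz(c,*p,42)[:2] for p in [(161.3,140.5),(218.5,136),(227,182),(169.5,187)]]
P=np.array(P);print(P.round(1)); print(P.mean(0),[np.linalg.norm(P[i]-P[(i+1)%4]).round(1) for i in range(4)], np.degrees(np.arctan2(*(P[1]-P[0])[::-1])),np.degrees(np.arctan2(*(P[2]-P[3])[::-1])))
s=calibration("side")
P=np.array([onz(s,*p,81)[:2] for p in [(264,268.3),(316.7,312.7),(404,266.7),(350,233)]])
print("grey",P.round(1),P.mean(0),[np.linalg.norm(P[i]-P[(i+1)%4]).round(1) for i in range(4)])
P=np.array([onz(s,*p,70)[:2] for p in [(158.5,177),(177.5,201),(259,189),(236,163.5)]])
print("blue",P.round(1),P.mean(0),[np.linalg.norm(P[i]-P[(i+1)%4]).round(1) for i in range(4)])
E
python3 m1.py
```

```text
[[502.1  38.5]
 [551.9  42.4]
 [557.9   1.9]
 [506.2  -2.7]]
[529.52292606  20.005205  ] [np.float64(49.9), np.float64(40.9), np.float64(51.9), np.float64(41.4)] 4.471638387081115 5.10708718748571
grey [[ 400.7 -178.4]
 [ 397.3 -328.8]
 [ 609.5 -330.1]
 [ 611.9 -185.2]] [ 504.84728169 -255.60641791] [np.float64(150.5), np.float64(212.3), np.float64(144.9), np.float64(211.3)]
blue [[426.  306.2]
 [404.7 165.1]
 [589.3 103.3]
 [626.3 260.5]] [511.57402765 208.74991482] [np.float64(142.7), np.float64(194.7), np.float64(161.5), np.float64(205.4)]
```

apply_moves(
  series=[
    [[1,-3.5,0,0,0],[1,-3.5,0,0,0],[0,0,1,-10,0],[0,0,1,-10,0],[0,0,1,-10,0],[0,0,1,-10,0],[0,0,1,-10,0],[0,0,1,-10,0],[0,0,1,-10,0],[0,0,1,-10,0],[0,0,1,-10,0],[0,0,1,-5,0]],
  ],
  grip_force=30,
)

```text
clock: 1.65
ee_pos: [529.8, 20.1, 130.7]
tcp_rot: [-0.046, 0.999, 0.0, -0.0]
contact_force: [0.8, -0.7, 0.4]
opening: 0.998
```

Run:
```python
from h import *
from scipy.spatial.transform import Rotation as R
s=read_state(); print(s["ee_pos"],R.from_quat(s["tcp_rot"]).as_matrix().round(3),s["joint_positions"],s["clock"])
c=calibration("wrist"); im=capture("wrist"); cv2.imwrite("pics/w1.png",im[:,:,::-1])
```

```text
[529.83479269  20.05469805 130.70897354] [[-0.996 -0.091 -0.   ]
 [-0.091  0.996  0.   ]
 [ 0.     0.    -1.   ]] [-2.09082631e-01 -1.03712947e-01 -2.92977082e-01  1.38193676e+00
 -2.69461289e-05 -3.00507528e-01] 1.65
```

View pics/w1.png

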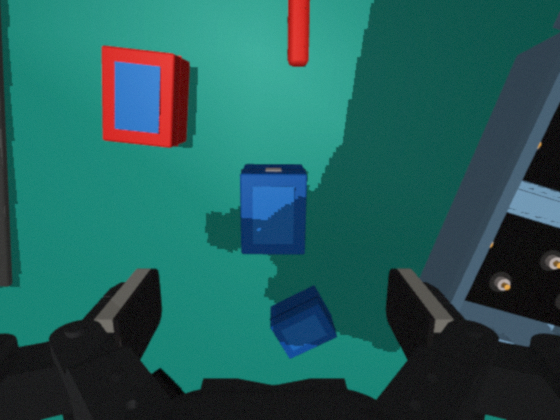

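Run:
```python
from h import *
c=calibration("wrist")
for z in (42,0,130): print(proj(c,[529.8,20,z]))
P=np.array([onz(c,*p,42)[:2] for p in [(241,173.5),(306,173.5),(305,254),(241.5,254)]])
print(P.round(1),P.mean(0),[np.linalg.norm(P[i]-P[(i+1)%4]).round(1) for i in range(4)],np.degrees(np.arctan2(*(P[0]-P[3])[::-1])),np.degrees(np.arctan2(*(P[1]-P[2])[::-1])),np.degrees(np.arctan2(*(P[1]-P[0])[::-1])))
```

```text
[271.47280988 216.36991662]
[271.72065395 200.42218178]
[270.53576619 276.66478058]
[[504.2  -1.3]
 [500.3  38.6]
 [553.3  44.2]
 [557.2   2.9]] [528.7352482   21.11223666] [np.float64(40.1), np.float64(53.2), np.float64(41.5), np.float64(53.2)] -175.48710911363756 -173.9387789175195 95.45389955226288
```

apply_moves(
  series=[
    [[0,0.1,3,0,0],[0,0,4,0,0],[0,0,4,0,0],[0,0,1.5,0,0],[0,0,0,0,0],[0,0,0,0,1],[0,0,0,0,1],[0,0,0,0,1],[0,0,0,0,1],[0,0,0,0,1],[0,0,0,0,1]],
  ],
  grip_force=30,
)

```text
clock: 3.08
ee_pos: [531.0, 20.7, 7.7]
tcp_rot: [-0.044, 0.999, -0.0, 0.001]
contact_force: [0.0, -0.7, 6.3]
opening: 0.489
```

apply_moves(
  series=[
    [[0,0,-2,0,1],[0,0,-4,0,1],[0,0,-4,0,1],[0,0,-4,0,1],[1.5,-4,0,0,1],[1.5,-4,0,0,1],[1.5,-4,0,0,1],[1.5,-4,0,0,1],[1.5,-4,0,0,1],[1.5,-4,0,0,1],[0.8,-2.8,0,6,1],[0,0,0,0,1]],
  ],
)

```text
clock: 4.58
ee_pos: [455.2, -256.2, 146.4]
tcp_rot: [0.01, 1.0, -0.0, 0.0]
contact_force: [0.1, 1.0, -0.8]
opening: 0.487
```

Run:
```python
from h import *
s=read_state(); print(s["ee_pos"],s["tcp_rot"],s["contact_force"],s["opening"])
im=capture("wrist"); cv2.imwrite("pics/w2.png",im[:,:,::-1])
im=capture("side"); crop(im,200,150,460,345,3,"pics/s2.png")
```

```text
[ 455.15672609 -256.21507957  146.44037183] [ 1.04604612e-02  9.99945270e-01 -1.77506896e-04  7.11308698e-05] [ 0.10108421  1.04530209 -0.84052617] 0.4870590489660613
```

View pics/w2.png

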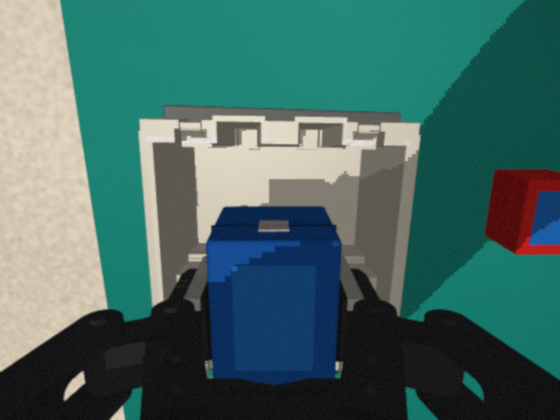

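View pics/s2.png

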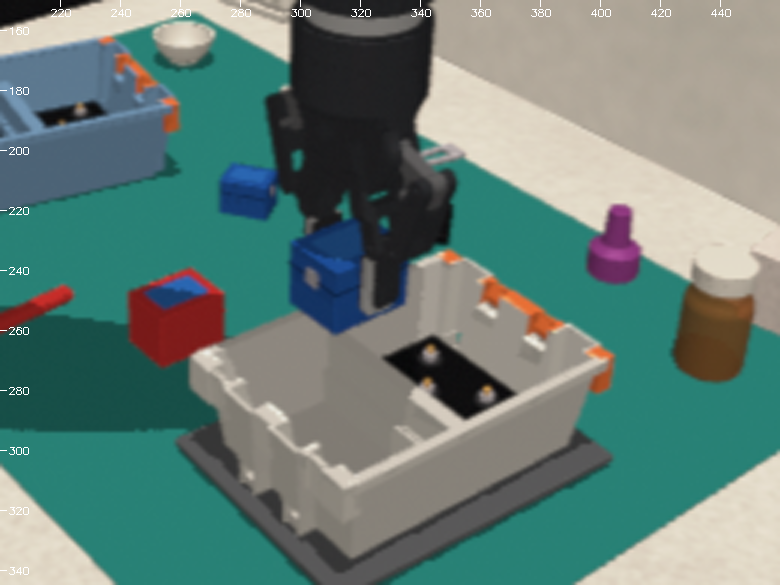

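Run:
```python
from h import *
c=calibration("wrist")
for p in [(140,121),(419,124),(411,200),(146,190)]: print(p,onz(c,*p,81).round(1))
for p in [(197,148),(359,150)]: print("floor",p,onz(c,*p,14).round(1))
```

```text
(140, 121) [ 395.2 -324.1   81. ]
(419, 124) [ 399.2 -173.9   81. ]
(411, 200) [ 441.4 -174.8   81. ]
(146, 190) [ 433.1 -324.9   81. ]
floor (197, 148) [ 417.2 -308.    14. ]
floor (359, 150) [ 420.5 -190.7   14. ]
```

apply_moves(
  series=[
    [[-0.2,0.55,0,0,1],[0,0,3,0,1],[0,0,3,0,1],[0,0,3,0,1],[0,0,2,0,1],[0,0,1,0,1],[0,0,0.3,0,1],[0,0,0,0,1],[0,0,0,0,1]],
  ],
)

```text
clock: 5.8
ee_pos: [458.3, -249.5, 24.2]
tcp_rot: [0.009, 1.0, -0.0, 0.001]
contact_force: [-0.8, -0.9, -0.5]
opening: 0.483
```

apply_moves(
  series=[
    [[0,0,0.1,0,1],[0,0,0.1,0,1],[0,0,0,0,1],[0,0,0,0,1]],
  ],
)

```text
clock: 6.3
ee_pos: [458.0, -249.3, 21.6]
tcp_rot: [0.009, 1.0, -0.0, 0.0]
contact_force: [-0.6, -0.3, 2.8]
opening: 0.487
```

Contact. Release, opening only partly, then raise.

apply_moves(
  series=[
    [[0,0,0,0,0.35],[0,0,0,0,0.35],[0,0,0,0,0.35],[0,0,0,0,0.35],[0,0,-2,0,0.35],[0,0,-4,0,0.35],[0,0,-5,0,0.35],[0,0,-6,0,0],[-3,0,-4,0,0],[-3,0,0,0,0],[0,0,0,0,0]],
  ],
)

```text
clock: 7.68
ee_pos: [519.0, -250.1, 231.1]
tcp_rot: [0.008, 1.0, 0.0, 0.0]
contact_force: [-0.5, 0.1, -0.5]
opening: 1.001
```

```bash
cat > look.py <<'E'
from h import *
import sys,json
n=sys.argv[1]
s=read_state(); print(s["clock"],s["ee_pos"].round(2),s["tcp_rot"].round(4),s["contact_force"].round(2),s["joint_positions"].round(3))
c=calibration("wrist"); im=capture("wrist"); cv2.imwrite(f"pics/{n}.png",im[:,:,::-1])
json.dump({k:(np.array(v).tolist()) for k,v in c.items()},open(f"pics/{n}.json","w"))
E
python3 look.py w3
```

```text
7.675 [ 518.97 -250.06  231.11] [8.2e-03 1.0e+00 0.0e+00 1.0e-04] [-0.52  0.08 -0.51] [-0.676  0.031  0.02   1.56   0.    -0.66 ]
```

View pics/w3.png

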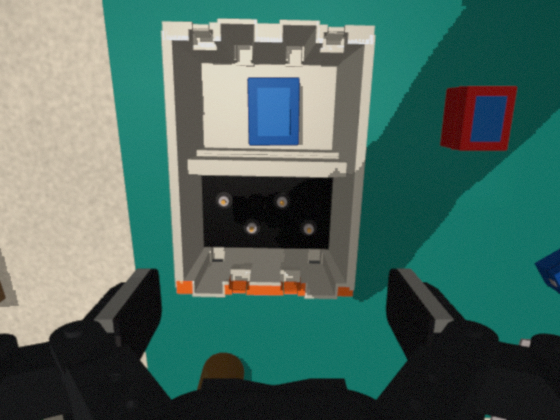

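Run:
```python
from h import *
w=cv2.imread("pics/w3.png")[:,:,::-1]; crop(w,155,10,385,80,3,"pics/c3a.png",10); crop(w,165,240,365,305,4,"pics/c3b.png",10)
```

```text
(no output)
```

View pics/c3a.png

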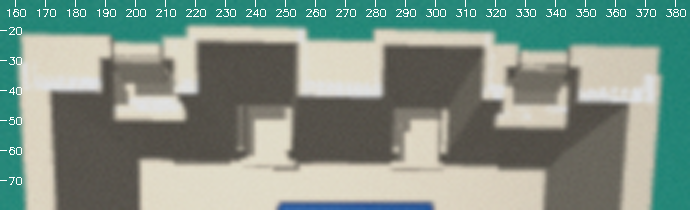

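View pics/c3b.png

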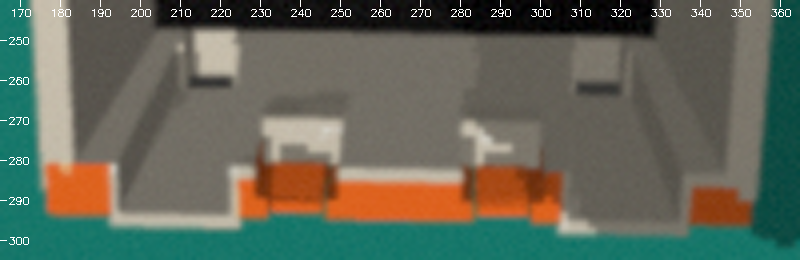

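apply_moves(
  series=[
    [[1.6,1.6,0,-10,0],[0,0,0,-10,0],[0,0,0,-10,0],[0,0,0,-10,0],[0,0,0,-10,0],[0,0,0,-10,0],[0,0,0,-10,0],[0,0,0,-10,0],[0,0,0,-10,0],[0,0,0,0,0],[0,0,0,0,0]],
  ],
)

```text
clock: 9.1
ee_pos: [501.6, -233.8, 231.2]
tcp_rot: [-0.699, 0.715, 0.0, -0.0]
contact_force: [0.6, -1.0, -0.3]
opening: 0.997
```

```bash
python3 look.py w4
```

```text
9.1 [ 501.58 -233.8   231.17] [-6.994e-01  7.147e-01  1.000e-04 -0.000e+00] [ 0.59 -1.05 -0.26] [-0.673 -0.038 -0.048  1.561 -0.    -2.222]
```

View pics/w4.png

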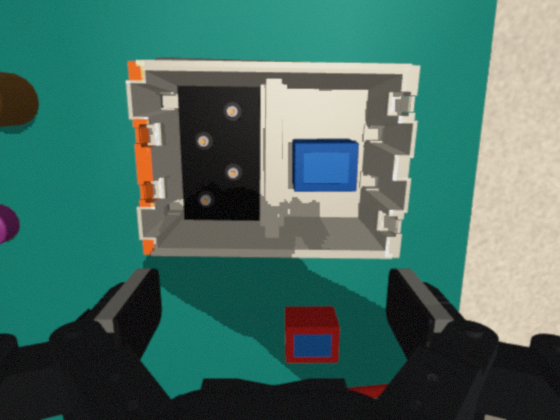

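```bash
cat > fit.py <<'E'
from h import *
import json
from scipy.optimize import least_squares
from scipy.ndimage import map_coordinates, gaussian_filter
def load(n):
    c=json.load(open(f"pics/{n}.json")); return cv2.imread(f"pics/{n}.png").astype(float),c
def wpt(p,q,zb):
    x,y,a=p[:3]; q=np.asarray(q,float); ca,sa=np.cos(a),np.sin(a)
    return np.stack([x+ca*q[:,0]-sa*q[:,1],y+sa*q[:,0]+ca*q[:,1],zb+q[:,2]],-1)
def lines(zr=70,zt=50):
    L={}
    for s in (1,-1):
        L[f"long{s:+d}"]=(np.array([-95,76*s,zr]),np.array([95,76*s,zr]),np.array([0,s,0.]))
        L[f"rib{s:+d}"]=(np.array([6*s,-50,zt]),np.array([6*s,50,zt]),np.array([s,0,0.]))
    return L
def measure(img,c,p,L,zb,rng=5,n=40,minc=12,skip=()):
    """sub-pixel edge points: list of (model point, normal px dir, measured px)"""
    out={}
    g=img
    for k,(a,b,nm) in L.items():
        if k in skip: continue
        t=np.linspace(0,1,n)[:,None]; M=a+(b-a)*t
        u=proj(c,wpt(p,M,zb)); u2=proj(c,wpt(p,M+nm,zb)); d=u2-u; d/=np.linalg.norm(d,axis=1)[:,None]
        # make normal perpendicular to line
        tl=u[-1]-u[0]; tl/=np.linalg.norm(tl); nn=np.array([-tl[1],tl[0]]); 
        if nn@d[n//2]<0: nn=-nn
        s=np.arange(-rng,rng+.01,.25)
        P=u[:,None,:]+s[None,:,None]*nn
        prof=np.stack([map_coordinates(gaussian_filter(g[...,ch],0.7),[P[...,1],P[...,0]],order=1,mode="nearest") for ch in range(3)],-1)
        gr=np.linalg.norm(np.gradient(prof,.25,axis=1),axis=-1)
        i=gr.argmax(1); r=[]
        for j in range(n):
            if 1<i[j]<len(s)-2 and gr[j,i[j]]>minc:
                w=gr[j,max(0,i[j]-4):i[j]+5]; ss=s[max(0,i[j]-4):i[j]+5]; 
                off=(w*ss).sum()/w.sum(); r.append((M[j],nn,u[j]+off*nn))
        out[k]=r
    return out
def fit(img,c,p0,zb,L=None,rngs=(8,4,3,3),free=True,skip=(),verbose=True):
    L=L or lines(); p=np.array(list(p0),float)
    for rng in rngs:
        m=measure(img,c,p,L,zb,rng,skip=skip)
        pts=[(k,)+q for k,v in m.items() for q in v]
        M=np.array([q[1] for q in pts]);N=np.array([q[2] for q in pts]);U=np.array([q[3] for q in pts])
        il=np.array([q[0].startswith("long") for q in pts])
        def res(v):
            Q=M.copy()
            if free: Q[il,1]*=v[3]/76; Q[~il,0]*=v[4]/6
            return ((proj(c,wpt(v,Q,zb))-U)*N).sum(1)
        r=least_squares(res,list(p)+[76,6],loss="soft_l1",f_scale=.4)
        p=r.x[:3]
    if verbose:
        rr=res(r.x)
        print("pose",r.x.round(3),"yaw deg",np.degrees(r.x[2]).round(2))
        for k in m:
            e=rr[[q[0]==k for q in pts]]; print("  ",k,len(e),"med",np.median(e).round(2),"mad",np.median(abs(e-np.median(e))).round(2))
    return r.x,m
E
python3 - <<'E'
from fit import *
for n in ("w3","w4"):
    im,c=load(n); r,m=fit(im,c,(503,-251,-.02),11)
    o=im.copy()
    for k,v in m.items():
        for q in v: cv2.circle(o,tuple(int(round(a)) for a in q[2]),1,(0,0,255),-1)
    cv2.imwrite(f"pics/{n}fit.png",cv2.resize(o[:310,100:450],None,fx=2,fy=2))
E
```

```text
Traceback (most recent call last):
  File "fit.py", line 49, in fit
    r=least_squares(res,list(p)+[76,6],loss="soft_l1",f_scale=.4)
  File "fit.py", line 47, in res
    if free: Q[il,1]*=v[3]/76; Q[~il,0]*=v[4]/6
             ~^^^^^^
IndexError: arrays used as indices must be of integer (or boolean) type
```

Run:
```python
from fit import *
im,c=load("w3"); print(im.shape,c)
p=(503,-251,-.02); print(proj(c,wpt(p,[[-95,76,70],[95,76,70]],11)))
```

```text
(420, 560, 3) {'fx': 378.44582177127324, 'fy': 378.44582177127324, 'cx': 273.40761463853124, 'cy': 209.5287510523179, 'T': [[0.015483913529864857, 0.9636036636259836, 0.2668861702456339, 451.23619044478], [0.999880108847073, -0.014888006515023736, -0.004256194776260325, -248.04692116900875], [-0.00012788183812348028, 0.26692007550686475, -0.9637186606772977, 374.63280121827506], [0.0, 0.0, 0.0, 1.0]]}
[[376.98294087  42.73714308]
 [359.67493643 284.02428464]]
```

Run:
```python
from fit import *
im,c=load("w3")
p=(503,-251,-.02)
for rng in (8,4):
    m=measure(im,c,p,lines(),11,rng); print({k:len(v) for k,v in m.items()})
pts=[(k,)+q for k,v in m.items() for q in v]; print(len(pts), pts[0])
```

```text
{'long+1': 40, 'rib+1': 40, 'long-1': 40, 'rib-1': 40}
{'long+1': 13, 'rib+1': 40, 'long-1': 15, 'rib-1': 40}
108 ('long+1', array([-95.,  76.,  70.]), array([0.99743715, 0.07154814]), array([374.45399738,  42.55573695]))
```

```bash
sed -i 's/rngs=(8,4,3,3)/rngs=(6,5,4,3)/; s/loss="soft_l1",f_scale=.4)/loss="soft_l1",f_scale=.4,x_scale=[1,1,.01,1,1])/' fit.py
cat > runfit.py <<'E'
from fit import *
import sys
x,y,a,zb=map(float,sys.argv[1:5])
for n in sys.argv[5:]:
    im,c=load(n); print(n); r,m=fit(im,c,(x,y,a),zb)
    o=cv2.resize(im,None,fx=2,fy=2,interpolation=cv2.INTER_CUBIC)
    for k,v in m.items():
        for q in v: cv2.circle(o,tuple(int(round(2*b+.5)) for b in q[2]),1,(0,0,255),-1)
    u=proj(c,wpt(r,[[x,y,70] for x in(-106,106) for y in (-76,76)],zb)); x0,y0=np.maximum(u.min(0)*2-20,0).astype(int); x1,y1=(u.max(0)*2+20).astype(int)
    cv2.imwrite(f"pics/{n}fit.png",o[y0:y1,x0:x1])
E
python3 runfit.py 503 -251 -.02 11 w3 w4
```

```text
w3Traceback (most recent call last):
  File "runfit.py", line 5, in <module>
    im,c=load(n); print(n); r,m=fit(im,c,(x,y,a),zb)
                                ~~~^^^^^^^^^^^^^^^^^
  File "fit.py", line 49, in fit
    r=least_squares(res,list(p)+[76,6],loss="soft_l1",f_scale=.4,x_scale=[1,1,.01,1,1])
    return func(*args, **kwargs)
    vector_fun = VectorFunction(
        fun_wrapped,
    ...<6 lines>...
        workers=workers
    )
    self._update_fun()
    ~~~~~~~~~~~~~~~~^^
    self.f = self.fun_wrapped(xp_copy(self.x))
             ~~~~~~~~~~~~~~~~^^^^^^^^^^^^^^^^^
    return np.atleast_1d(self.fun(x))
                         ~~~~~~~~^^^
    return self.f(x, *self.args, **self.kwargs)
           ~~~~~~^^^^^^^^^^^^^^^^^^^^^^^^^^^^^^
  File "fit.py", line 47, in res
    if free: Q[il,1]*=v[3]/76; Q[~il,0]*=v[4]/6
             ~^^^^^^
IndexError: arrays used as indices must be of integer (or boolean) type
```

```bash
sed -i 's/^        p=r.x\[:3\]/        p=r.x[:3]; print(rng,r.x.round(3),r.cost)/' fit.py; sed -i 's/Q\[il,1\]\*=v\[3\]\/76; Q\[~il,0\]\*=v\[4\]\/6/Q[il,1]*=v[3]\/76\n            if free: Q[~il,0]*=v[4]\/6/' fit.py;  python3 runfit.py 503 -251 -.02 11 w3 2>&1 | head -8
```

```text
w3
6 [ 5.02177e+02 -2.51136e+02 -3.40000e-02  7.29550e+01  6.62600e+00] 58.05714572649116
5 [ 5.02170e+02 -2.51078e+02 -3.40000e-02  7.28880e+01  6.63900e+00] 32.83257591321394
4 [ 2.6863390e+03  6.3155444e+04 -3.6000000e-02 -6.3370599e+04
  6.9990000e+00] 4.466154287314273
Traceback (most recent call last):
  File "runfit.py", line 5, in <module>
    im,c=load(n); print(n); r,m=fit(im,c,(x,y,a),zb)
```

```bash
sed -i 's/def lines(zr=70,zt=50):/def lines(zr=70,zt=50,W=73):/; s/76\*s/W*s/g; s/v\[3\]\/76/v[3]\/73/; s/\[76,6\]/[73,6]/; s/ print(rng,r.x.round(3),r.cost)/pass/' fit.py;  python3 runfit.py 503 -251 -.02 11 w3 w4 2>&1 | head -28
```

```text
[ WARN:0@0.297] global loadsave.cpp:1063 imwrite_ Unsupported depth image for selected encoder is fallbacked to CV_8U.
  return _methods._mean(a, axis=axis, dtype=dtype,
  ret = ret.dtype.type(ret / rcount)
w3
pose [ 5.02350e+02 -2.50997e+02 -3.40000e-02  7.28070e+01  6.46700e+00] yaw deg -1.96
   long+1 39 med -0.01 mad 0.15
   rib+1 40 med 0.05 mad 0.17
   long-1 40 med -0.0 mad 0.16
   rib-1 40 med -0.01 mad 0.15
w4
pose [ 5.9424449e+04 -2.3114620e+03 -3.5000000e-02  7.2988000e+01
 -5.8948754e+04] yaw deg -2.0
   long+1 40 med -0.02 mad 0.18
   rib+1 1 med 0.0 mad 0.0
   long-1 40 med 0.02 mad 0.17
   rib-1 0 med nan mad nan
Traceback (most recent call last):
  File "runfit.py", line 10, in <module>
    cv2.imwrite(f"pics/{n}fit.png",o[y0:y1,x0:x1])
    ~~~~~~~~~~~^^^^^^^^^^^^^^^^^^^^^^^^^^^^^^^^^^^
cv2.error: OpenCV(4.12.0) /io/opencv/modules/imgcodecs/src/loadsave.cpp:1146: error: (-215:Assertion failed) !_img.empty() in function 'imwrite'
```

```bash
python3 runfit.py 502.35 -251 -.034 11 w3 2>&1 | grep -v WARN
python3 - <<'E'
from fit import *
im,c=load("w4")
o=im[50:270,230:310]; o=cv2.resize(o.astype(np.uint8),None,fx=5,fy=5,interpolation=cv2.INTER_CUBIC)
for x in (-6,6):
    u=proj(c,wpt((502.35,-251,-.034),[[x,-66,50],[x,66,50]],11)); print(u); v=((u-[230,50])*5+2.5).astype(int); cv2.line(o,tuple(v[0]),tuple(v[1]),(0,0,255),1)
cv2.imwrite("pics/w4rib.png",o[:600])
E
```

```text
w3
pose [ 5.02348e+02 -2.51002e+02 -3.40000e-02  7.28060e+01  6.46700e+00] yaw deg -1.96
   long+1 39 med -0.01 mad 0.15
   rib+1 40 med 0.05 mad 0.17
   long-1 40 med 0.01 mad 0.16
   rib-1 40 med -0.01 mad 0.15
[[280.28766101  83.03110814]
 [277.56429045 240.87433557]]
[[265.0447218   82.81675937]
 [263.93513349 240.70775403]]
```

View pics/w4rib.png

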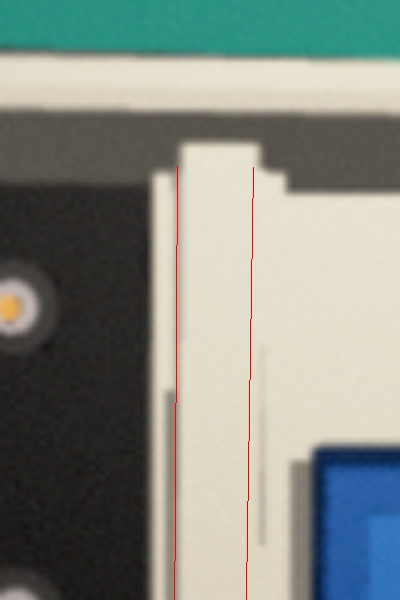

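View pics/w3fit.png

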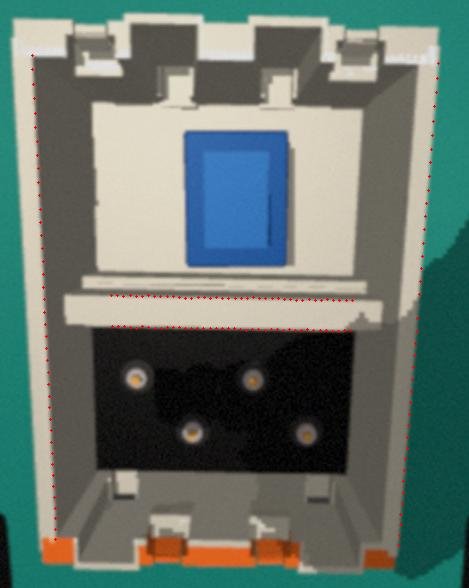

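```bash
sed -i 's/W=73/W=76/; s/v\[3\]\/73/v[3]\/76/; s/\[73,6\]/[76,6]/' fit.py;  for s in -252.5 -253.5; do python3 runfit.py 502.35 $s -.034 11 w3 w4  2>&1 | grep -v WARN;done
```

```text
w3
pose [ 5.02227e+02 -2.54654e+02 -3.40000e-02  7.64610e+01  6.47500e+00] yaw deg -1.96
   long+1 40 med 0.01 mad 0.14
   rib+1 40 med 0.02 mad 0.17
   long-1 40 med 0.04 mad 0.15
   rib-1 40 med 0.02 mad 0.11
w4
pose [ 5.03721e+02 -2.54573e+02 -3.40000e-02  7.64370e+01  7.86300e+00] yaw deg -1.96
   long+1 40 med -0.02 mad 0.17
   rib+1 3 med 0.0 mad 0.0
   long-1 40 med 0.04 mad 0.22
   rib-1 1 med -0.0 mad 0.0
w3
pose [ 5.02225e+02 -2.54650e+02 -3.40000e-02  7.64540e+01  6.47300e+00] yaw deg -1.95
   long+1 40 med 0.01 mad 0.15
   rib+1 40 med 0.02 mad 0.17
   long-1 40 med 0.03 mad 0.16
   rib-1 40 med 0.02 mad 0.13
w4
pose [ 5.03721e+02 -2.54574e+02 -3.40000e-02  7.64400e+01  7.86500e+00] yaw deg -1.96
   long+1 40 med -0.03 mad 0.18
   rib+1 3 med 0.0 mad 0.0
   long-1 40 med 0.05 mad 0.22
   rib-1 1 med -0.0 mad 0.0
```

Run:
```python
import cv2,numpy as np
a=cv2.imread("pics/w3fit.png");b=cv2.imread("pics/w4fit.png")
o=np.zeros((max(a.shape[0],b.shape[0]),a.shape[1]+b.shape[1],3),np.uint8);o[:a.shape[0],:a.shape[1]]=a;o[:b.shape[0],a.shape[1]:]=b
cv2.imwrite("pics/both.png",cv2.resize(o,(800,int(o.shape[0]*800/o.shape[1]))));
```

View pics/both.png

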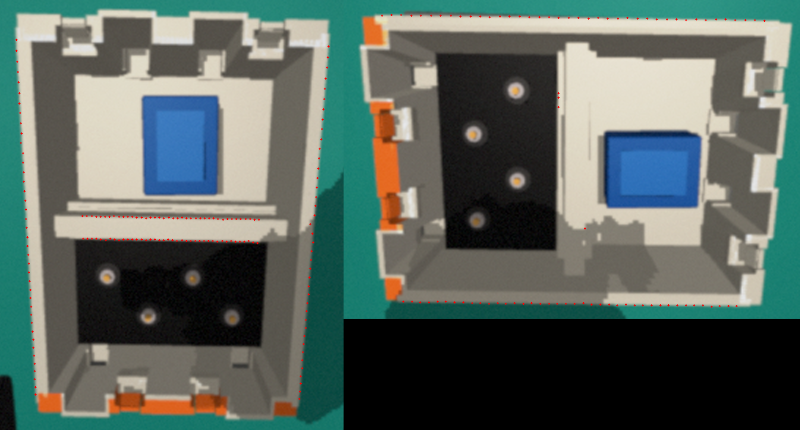

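Run:
```python
from fit import *
im,c=load("w4"); g=im.mean(2)
for r in (79,80,81): print(r,g[r,258:290].round().astype(int))
for r in (100,110,120): print(r,g[r,258:290].round().astype(int))
o=cv2.resize(im[215:245,250:300].astype(np.uint8),None,fx=12,fy=12,interpolation=cv2.INTER_CUBIC); cv2.imwrite("pics/w4b.png",o)
im,c3=load("w3"); 
o=cv2.resize(im[70:152,235:310].astype(np.uint8),None,fx=7,fy=7,interpolation=cv2.INTER_CUBIC); cv2.imwrite("pics/w3c.png",o)
```

```text
79 [ 85  83  81  83  82  85  84 108 155 196 206 206 206 206 205 207 207 206
 207 206 207 205 197 165 110  85  80  84  81  81  82  81]
80 [ 82  84  85  81  82  83  84 111 169 211 221 220 219 220 220 219 220 222
 221 222 220 220 213 178 115  82  82  84  80  82  82  82]
81 [ 81  84  85  82  83  84  88 112 167 212 221 221 219 221 222 221 220 222
 222 222 222 220 215 179 117  85  80  81  84  83  85  87]
100 [ 34  48 126 200 215 216 203 172 196 216 219 219 220 219 219 219 219 219
 221 218 219 219 220 220 220 220 221 220 220 219 221 220]
110 [ 39  57 125 199 217 216 200 173 195 214 217 217 218 218 219 217 218 218
 218 219 219 220 219 219 219 218 219 219 219 219 218 219]
120 [ 41  64 132 199 214 214 201 174 205 215 216 216 216 217 215 215 216 216
 217 216 217 218 216 213 205 213 216 216 217 219 218 217]
```

View pics/w4b.png

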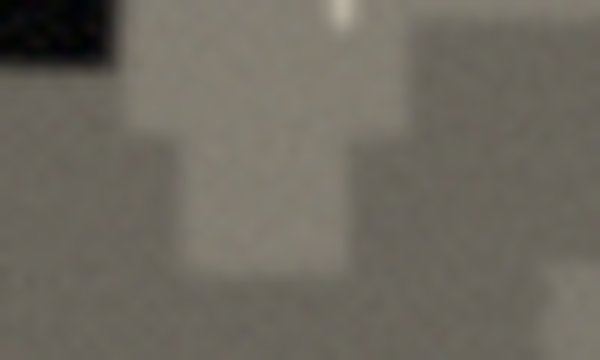

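View pics/w3c.png

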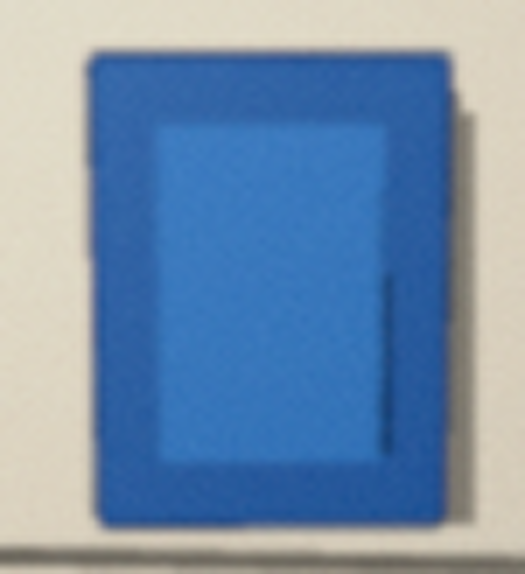

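Run:
```python
from fit import *
im,c=load("w4"); _,c3=load("w3")
for u,v in [(273.57,80),(271.6,231.7)]:
    for z in (61,63): print(onz(c,u,v,z).round(2))
for z in (56,58): print("case",onz(c3,273.2,111,z).round(2))
```

```text
[ 499.35 -319.13   61.  ]
[ 499.36 -319.01   63.  ]
[ 503.66 -193.46   61.  ]
[ 503.64 -194.15   63.  ]
case [ 456.17 -248.33   56.  ]
case [ 456.14 -248.33   58.  ]
```

apply_moves(
  series=[
    [[-3,0,0,0,0],[-5,0,0,0,0],[-5,-0.4,0,0,0],[-5,0,0,0,0],[-5,0,0,0,0],[-5,0,0,0,0],[-5,0,0,0,0],[-5,0,0,0,0],[-5,0,0,0,0],[-3,0,1,6.5,0],[0,0,0,6.3,0],[0,0,0,0,0]],
  ],
)

```text
clock: 10.65
ee_pos: [513.8, 226.3, 221.1]
tcp_rot: [-0.617, 0.787, 0.0, -0.0]
contact_force: [0.3, 0.5, -0.6]
opening: 1.003
```

```bash
python3 look.py w5
```

```text
10.65 [513.81 226.3  221.1 ] [-6.169e-01  7.870e-01  1.000e-04 -2.000e-04] [ 0.33  0.49 -0.64] [ 0.182 -0.015 -0.044  1.543 -0.    -1.148]
```

View pics/w5.png

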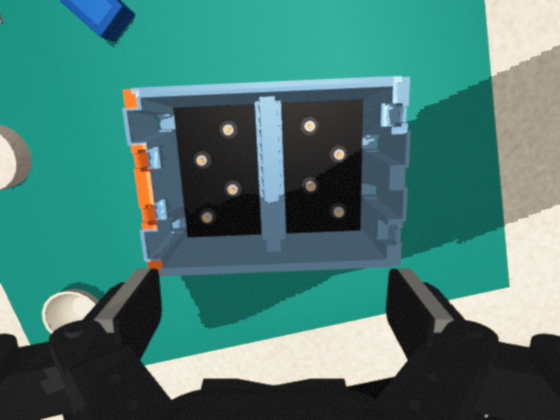

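```bash
python3 - <<'E'
from fit import *
im,c=load("w5")
P=np.array([onz(c,*p,70)[:2] for p in [(126,90),(409,77),(400,265),(150,273)]]);print(P.round(1),P.mean(0));d=P[0]-P[1];print(np.arctan2(d[1],d[0]))
x,y=P.mean(0)
L=lines()
L.pop("rib+1");L.pop("rib-1")
E
python3 runfit.py 510.5 208 -.2 0 w5 2>&1 | grep -v WARN
```

```text
[[601.2 125.3]
 [395.7 166.2]
 [424.8 313.3]
 [631.6 270.1]] [513.35747104 218.70057154]
-0.19663634494482335
w5
Traceback (most recent call last):
  File "runfit.py", line 5, in <module>
    im,c=load(n); print(n); r,m=fit(im,c,(x,y,a),zb)
                                ~~~^^^^^^^^^^^^^^^^^
  File "fit.py", line 50, in fit
    r=least_squares(res,list(p)+[76,6],loss="soft_l1",f_scale=.4,x_scale=[1,1,.01,1,1])
  File "fit.py", line 47, in res
    if free: Q[il,1]*=v[3]/76
             ~^^^^^^
IndexError: arrays used as indices must be of integer (or boolean) type
```

```bash
python3 runfit.py 513.4 218.7 -.197 0 w5 2>&1 | grep -v WARN
```

```text
w5
pose [ 5.11642e+02  2.19266e+02 -1.98000e-01  7.63170e+01  7.92500e+00] yaw deg -11.33
   long+1 38 med 0.01 mad 0.15
   rib+1 9 med -0.03 mad 0.1
   long-1 40 med 0.0 mad 0.15
   rib-1 5 med 0.0 mad 0.04
```

View pics/w5fit.png

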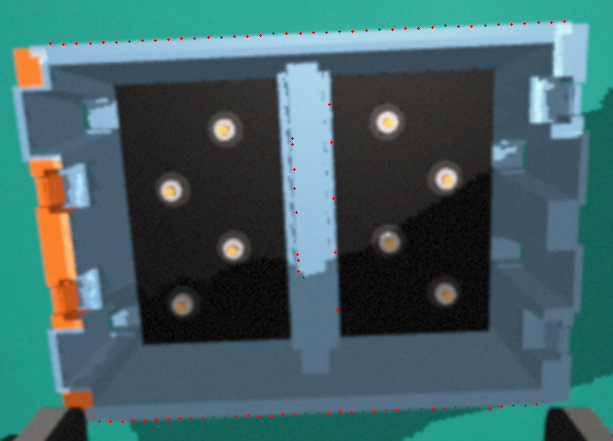

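Run:
```python
from fit import *
im,c=load("w5"); g=im.mean(2)
for r in (98,99,243,246): print(r,g[r,252:296].round().astype(int))
o=cv2.resize(im[88:260,245:305].astype(np.uint8),None,fx=4,fy=4,interpolation=cv2.INTER_CUBIC); cv2.imwrite("pics/w5b.png",o[:600] if o.shape[0]>700 else o)
```

```text
98 [ 76  74  73  75  75  80 101 154 196 203 201 198 202 204 203 204 204 207
 205 205 207 198 166 109  76  75  76  76  76  74  76  75  76  76  77  75
  77  75  76  77  77  74  75  76]
99 [ 74  74  76  77  79  78 103 150 195 204 205 206 206 205 206 205 206 205
 206 207 206 198 170 110  86  81  80  88  87  79  73  76  74  76  74  77
  75  76  79  75  75  74  77  75]
243 [ 91  89  88  90  90  93  88  91  90  93  91  89  89  92  97 108 109 112
 110 112 110 108 110 110 112 112 109 109 100  92  90  90  91  92  94  88
  90  88  90  89  88  88  89  90]
246 [ 90  90  90  90  88  89  89  89  90  92  91  90  90  91  95 107 110 112
 113 110 111 110 111 113 111 111 110 110 102  93  91  89  91  90  89  90
  89  89  90  92  89  90  89  91]
```

View pics/w5b.png

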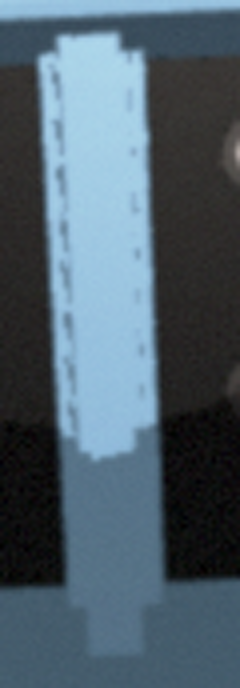

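Run:
```python
from fit import *
from scipy.spatial.transform import Rotation as R
im,c=load("w5")
a=onz(c,266.6,98.5,50);b=onz(c,273.2,244.5,50);print(a,b,np.degrees(np.arctan2(*(b-a)[:2])))
# tote y line: centre line through (511.642,219.266) dir yaw
yaw=np.radians(-11.33); ex=np.array([np.cos(yaw),np.sin(yaw)]); ey=np.array([-ex[1],ex[0]])
p0=np.array([511.642,219.266]); xo=[(q[:2]-p0)@ex for q in (a,b)]; yo=[(q[:2]-p0)@ey for q in (a,b)]; print(xo,yo)
x0=np.interp(0,yo,xo); ctr=p0+ex*x0; print("blue centre",ctr)
s=read_state(); M=R.from_quat(s["tcp_rot"]).as_matrix(); print(M.round(4),s["ee_pos"])
e=np.array([-.37,.29,0]); cc=ctr-(M@e)[:2]; print("corrected",cc); d=np.r_[cc,0]-np.r_[s["ee_pos"][:2],0]; print("tool shift mm",M.T@d, "tool yaw",np.degrees(np.arctan2(M[1,0],M[0,0])))
```

```text
[501.54746048 155.60213095  50.        ] [525.97174509 277.3358826   50.        ] 11.345017256716604
[np.float64(2.6095596907812757), np.float64(2.6421020411100793)] [np.float64(-64.40635177705558), np.float64(59.75342798612705)]
blue centre [514.21725637 218.75001061]
[[-2.374e-01 -9.714e-01 -0.000e+00]
 [-9.714e-01  2.374e-01 -1.000e-04]
 [ 1.000e-04 -0.000e+00 -1.000e+00]] [513.99662327 225.96383288 221.30974197]
corrected [514.41110881 218.32173356]
tool shift mm [ 7.32512941e+00 -2.21719617e+00  6.68859813e-04] tool yaw -103.7356835450673
```

apply_moves(
  series=[
    [[0.7,-0.2,0,-2.4,0.65],[0,0,3,0,0.65],[0,0,4,0,0.65],[0,0,4,0,0.65],[0,0,3,0,0.65],[0,0,0,0,0.65],[0,0,0,0,0.65]],
  ],
  grip_force=40,
)

```text
clock: 11.58
ee_pos: [515.2, 218.6, 82.9]
tcp_rot: [-0.633, 0.774, -0.0, 0.001]
contact_force: [0.2, 1.0, -0.0]
opening: 0.348
```

```bash
python3 look.py w6
python3 - <<'E'
from h import *
im=capture("side"); crop(im,130,100,330,240,4,"pics/s6.png")
E
```

```text
11.575 [515.2  218.56  82.94] [-6.334e-01  7.738e-01 -5.000e-04  8.000e-04] [ 0.19  0.97 -0.05] [ 0.168  0.006 -0.274  1.289 -0.    -1.204]
```

View pics/w6.png

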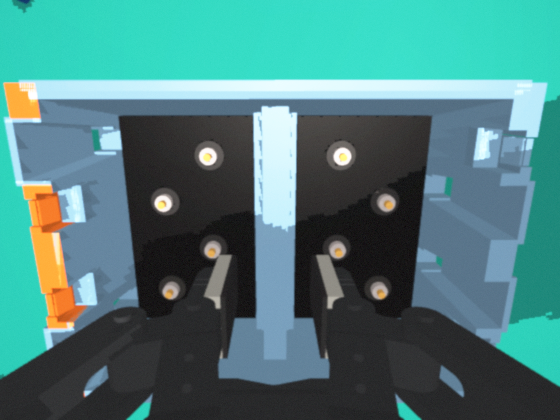

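View pics/s6.png

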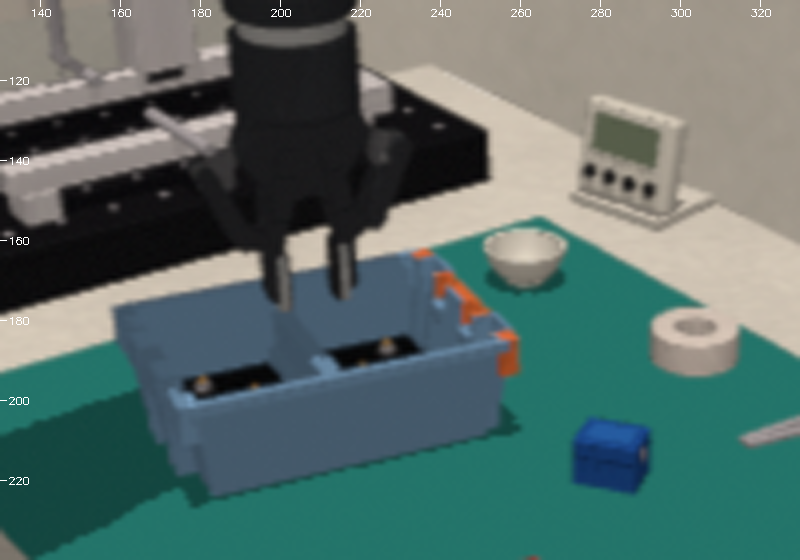

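apply_moves(
  series=[
    [[0,0,0,0,0.72],[0,0,2,0,0.72],[0,0,2,0,0.72],[0,0,1,0,0.72],[0,0,0.9,0,0.72],[0,0,0,0,0.72],[0,0,0,0,0.72]],
  ],
)

```text
clock: 12.55
ee_pos: [514.6, 218.8, 22.7]
tcp_rot: [-0.633, 0.774, -0.0, 0.0]
contact_force: [0.3, -0.2, 0.0]
opening: 0.281
```

apply_moves(
  series=[
    [[0,0,0,0,0.8],[0,0,0,0,0.85],[0,0,0,0,0.9],[0,0,0,0,1],[0,0,0,0,1],[0,0,0,0,1]],
  ],
  grip_force=40,
)

```text
clock: 13.3
ee_pos: [514.7, 218.8, 23.0]
tcp_rot: [-0.633, 0.774, -0.0, 0.0]
contact_force: [-2.1, -0.3, 5.9]
opening: 0.238
```

apply_moves(
  series=[
    [[0,0,0,0,1],[0,0,0,0,1],[0,0,-0.2,0,1],[0,0,-0.3,0,1],[0,0,-0.5,0,1],[0,0,-1,0,1],[0,0,-1,0,1],[0,0,0,0,1],[0,0,0,0,1]],
  ],
  grip_force=80,
)

```text
clock: 14.42
ee_pos: [514.3, 218.8, 52.3]
tcp_rot: [-0.633, 0.774, -0.0, 0.0]
contact_force: [0.2, -0.2, -6.3]
opening: 0.204
```

```bash
python3 look.py w7
python3 - <<'E'
from h import *
for i in range(3): s=read_state();print(s["contact_force"].round(2),s["torque"].round(3),s["opening"])
im=capture("side"); crop(im,130,80,330,240,4,"pics/s7.png"); cv2.imwrite("pics/s7f.png",im[:,:,::-1])
E
```

```text
14.425 [514.33 218.75  52.27] [-0.6334  0.7738 -0.      0.    ] [ 0.23 -0.2  -6.28] [ 0.168  0.027 -0.31   1.234 -0.    -1.204]
[-0.57 -0.35 -5.47] [-0.006 -0.056 -0.01 ] 0.2090420899954748
[-0.57 -0.35 -5.47] [-0.006 -0.056 -0.01 ] 0.2090420899954748
[-0.57 -0.35 -5.47] [-0.006 -0.056 -0.01 ] 0.2090420899954748
```

View pics/w7.png

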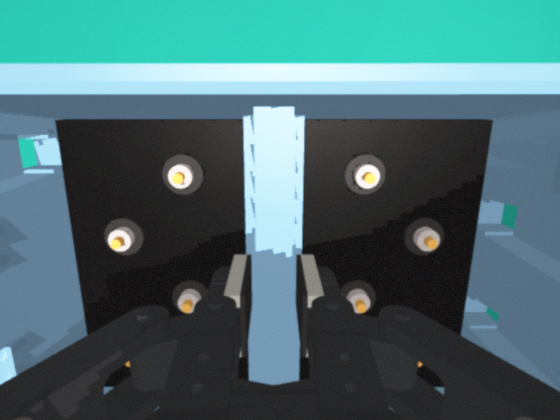

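View pics/s7.png

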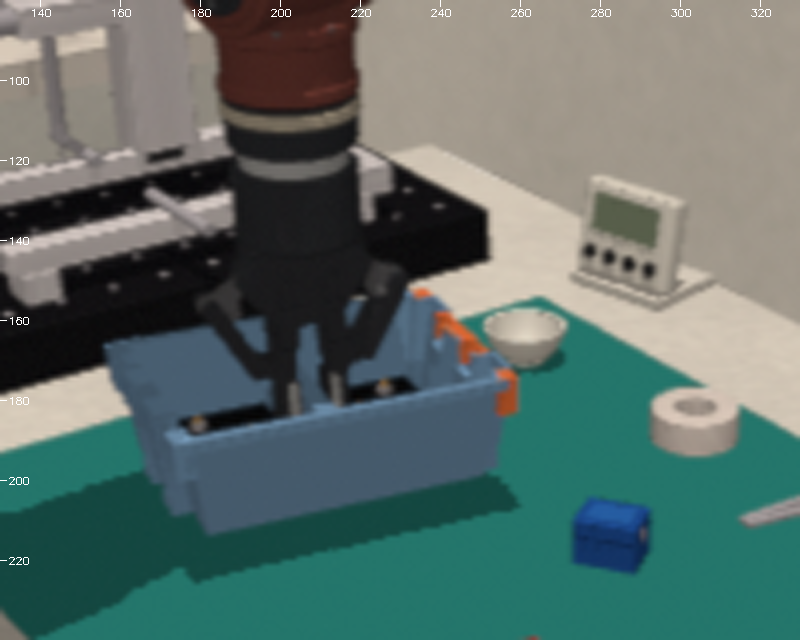

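apply_moves(
  series=[
    [[0,0,1,0,1],[0,0,1,0,1],[0,0,0.5,0,1],[0,0,0.3,0,1],[0,0,0.15,0,1],[0,0,0,0,1],[0,0,0,0,0.72],[0,0,0,0,0.72],[0,0,0,0,0.72],[0,0,-0.3,0,0.72],[0,0,-0.4,0,0.72],[0,0,0,0,0.72]],
  ],
  grip_force=40,
)

```text
clock: 16.02
ee_pos: [514.8, 218.8, 30.4]
tcp_rot: [-0.633, 0.774, -0.0, 0.0]
contact_force: [0.2, 0.7, -0.1]
opening: 0.281
```

apply_moves(
  series=[
    [[0,0,0,0,0.8],[0,0,0,0,0.85],[0,0,0,0,0.9],[0,0,0,0,1],[0,0,0,0,1],[0,0,0,0,1]],
  ],
  grip_force=40,
)

```text
clock: 16.77
ee_pos: [514.4, 218.8, 29.8]
tcp_rot: [-0.633, 0.774, -0.0, 0.0]
contact_force: [0.2, -0.8, 0.8]
opening: 0.131
```

apply_moves(
  series=[
    [[0,0,0,0,1],[0,0,0,0,1],[0,0,-0.2,0,1],[0,0,-0.3,0,1],[0,0,-0.5,0,1],[0,0,-1,0,1],[0,0,-2,0,1],[0,0,-3,0,1],[0,0,-3,0,1],[0,0,-3,0,1],[0,0,0,0,1],[0,0,0,0,1]],
  ],
  grip_force=80,
)

```text
clock: 18.27
ee_pos: [514.1, 218.7, 159.2]
tcp_rot: [-0.633, 0.774, 0.0, -0.0]
contact_force: [-1.2, 0.0, -6.1]
opening: 0.122
```

```bash
python3 look.py w8
python3 - <<'E'
from h import *
s=read_state();print(s["contact_force"].round(2),s["torque"].round(3),s["opening"])
im=capture("side"); crop(im,110,40,330,240,3,"pics/s8.png",10); cv2.imwrite("pics/s8f.png",im[:,:,::-1])
E
```

```text
18.275 [514.08 218.7  159.17] [-6.334e-01  7.739e-01  1.000e-04 -2.000e-04] [-1.15  0.04 -6.11] [ 0.168 -0.023 -0.164  1.431 -0.    -1.204]
[-0.02  0.06 -6.73] [-0.02   0.05   0.029] 0.12150266201473639
```

View pics/w8.png

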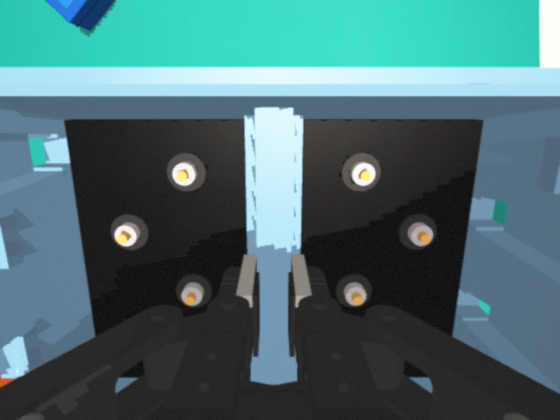

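View pics/s8.png

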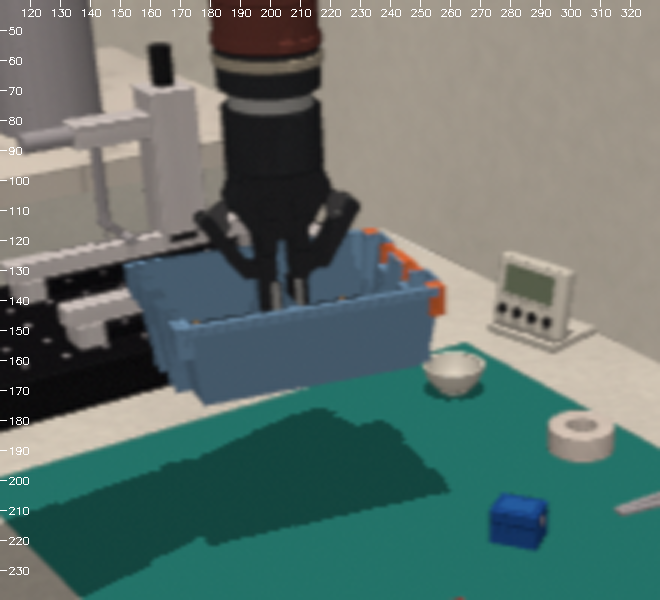

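apply_moves(
  series=[
    [[0,0,0,3,1],[0,0,0,6,1],[0,0,0,10,1],[0,0,0,10,1],[0,0,0,10,1],[0,0,0,10,1],[0,0,0,10,1],[0,0,0,10,1],[0,0,0,10,1],[0,0,0,10,1],[0,0,0,10,1],[0,0,0,10,1]],
  ],
)

```text
clock: 19.88
ee_pos: [513.6, 218.6, 158.4]
tcp_rot: [0.265, 0.964, -0.0, -0.001]
contact_force: [-0.8, 0.7, -5.7]
opening: 0.115
```

apply_moves(
  series=[
    [[0,0,0,10,1],[0,0,0,10,1],[0,0,0,10,1],[0,0,0,10,1],[0,0,0,10,1],[0,0,0,8,1],[0,0,0,3.5,1],[0,0,0,0,1]],
  ],
)

```text
clock: 20.88
ee_pos: [513.7, 218.6, 158.6]
tcp_rot: [0.719, 0.695, -0.001, -0.0]
contact_force: [-0.4, 0.1, -5.2]
opening: 0.122
```

```bash
cat > tgt.py <<'E'
from h import *
from scipy.spatial.transform import Rotation as R
s=read_state(); M=R.from_quat(s["tcp_rot"]).as_matrix(); p=s["ee_pos"]
g=np.array([501.85,-254.94]); off=np.array([.47,0,0])
b=p+M@off; d=np.array([g[0]-b[0],g[1]-b[1],0])
print("clock",s["clock"],"pos",p.round(2),"tool yaw",np.degrees(np.arctan2(M[1,0],M[0,0])).round(2),"want 88.04; tool shift mm",(M.T@d).round(2),"F",s["contact_force"].round(2),s["torque"].round(3),"q6",s["joint_positions"][5].round(2))
E
python3 tgt.py
```

```text
clock 20.875 pos [513.72 218.64 158.6 ] tool yaw 88.13 want 88.04; tool shift mm [-4.7419e+02  3.6000e+00  1.8000e-01] F [-0.35  0.06 -5.22] [-0.024 -0.04   0.03 ] q6 1.77
```

apply_moves(
  series=[
    [[-2,0,0,0,1],[-4,0,0,0,1],[-5,0.36,0,0,1],[-5,0,0,0,1],[-5,0,0,0,1],[-5,0,0,0,1],[-5,0,0,0,1],[-5,0,0,0,1],[-5,0,0,0,1],[-4,0,0,0,1],[-2.4,0,0,0,1],[0,0,0,0,1]],
  ],
)

```text
clock: 22.38
ee_pos: [501.6, -256.6, 159.4]
tcp_rot: [0.719, 0.695, -0.0, -0.0]
contact_force: [-0.2, 1.0, -5.1]
opening: 0.123
```

```bash
python3 tgt.py
python3 - <<'E'
from h import *
for n in ("side","scene"):
    im=capture(n); cv2.imwrite(f"pics/{n}9.png",im[:,:,::-1])
im=cv2.imread("pics/side9.png")[:,:,::-1]; crop(im,230,120,440,340,3,"pics/s9.png",10)
im=cv2.imread("pics/scene9.png")[:,:,::-1]; crop(im,150,60,320,210,4,"pics/sc9.png",10)
E
python3 tgt.py
```

```text
clock 22.375 pos [ 501.57 -256.61  159.44] tool yaw 88.01 want 88.04; tool shift mm [1.21 0.22 0.  ] F [-0.22  0.95 -5.12] [ 0.034 -0.002  0.055] q6 0.9
clock 22.475 pos [ 501.94 -254.63  159.59] tool yaw 88.12 want 88.04; tool shift mm [-0.78 -0.08 -0.  ] F [ 0.36  0.77 -5.83] [ 0.022  0.01  -0.026] q6 0.9
```

View pics/s9.png

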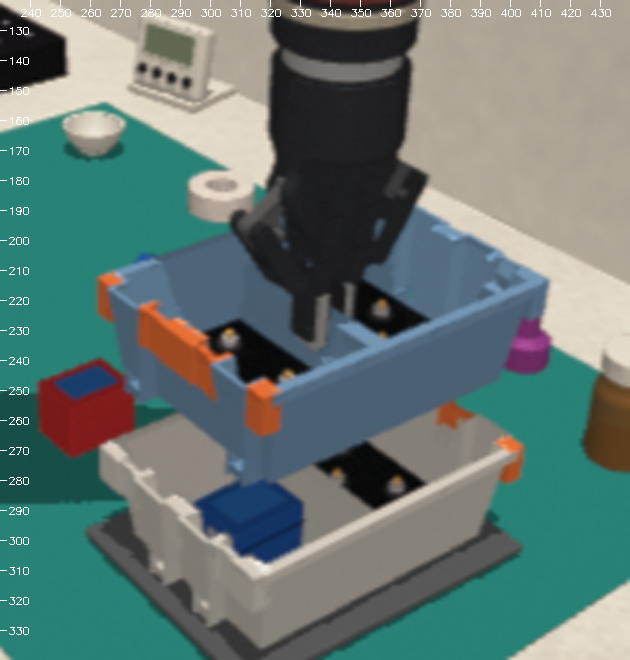

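View pics/sc9.png

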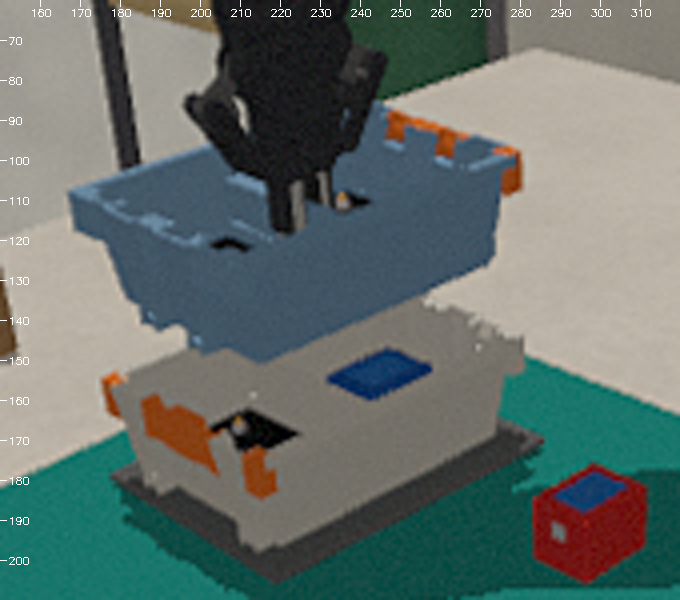

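apply_moves(
  series=[
    [[0,0,0.5,0,1],[0,0,1,0,1],[0,0,1,0,1],[0,0,1,0,1],[0,0,0.5,0,1],[0,0,0,0,1],[0,0,0,0,1],[0,0,0,0,1],[0,0,0,0,1]],
  ],
)

```text
clock: 23.6
ee_pos: [502.4, -255.2, 120.1]
tcp_rot: [0.719, 0.695, 0.0, 0.0]
contact_force: [0.4, -0.0, -6.3]
opening: 0.119
```

```bash
python3 tgt.py
python3 - <<'E'
from h import *
for n in ("side","scene"):
    im=capture(n); cv2.imwrite(f"pics/{n}10.png",im[:,:,::-1])
im=cv2.imread("pics/side10.png")[:,:,::-1]; crop(im,250,190,420,330,4,"pics/s10.png",10)
im=cv2.imread("pics/scene10.png")[:,:,::-1]; crop(im,160,90,310,210,4,"pics/sc10.png",10)
E
python3 tgt.py
```

```text
clock 23.6 pos [ 502.37 -255.22  120.1 ] tool yaw 88.1 want 88.04; tool shift mm [-0.2  -0.53 -0.  ] F [ 0.37 -0.01 -6.29] [-0.019 -0.021  0.045] q6 0.9
clock 23.7 pos [ 502.29 -255.15  119.96] tool yaw 88.1 want 88.04; tool shift mm [-0.28 -0.44 -0.  ] F [-0.74 -0.69 -5.13] [-0.004  0.026 -0.013] q6 0.9
```

View pics/s10.png

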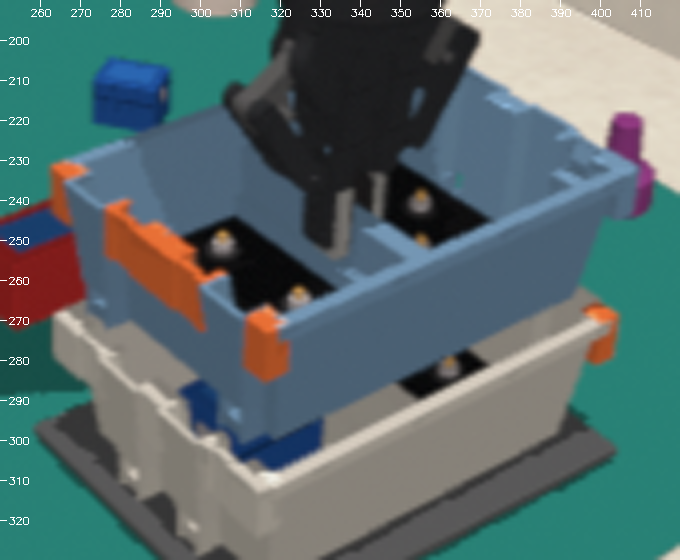

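View pics/sc10.png

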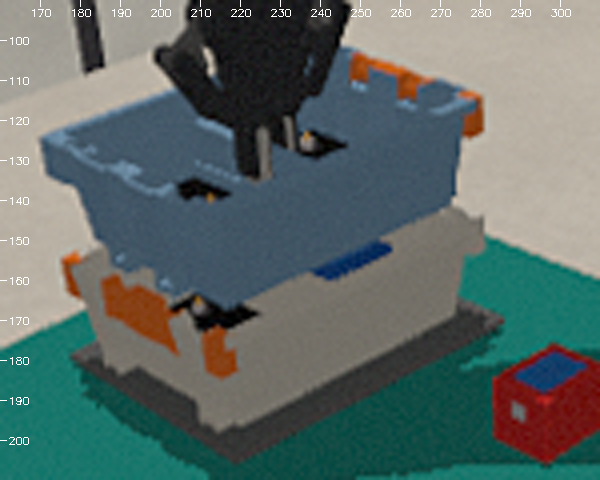

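```bash
cat > rel.py <<'E'
from fit import *
import sys
tag=sys.argv[1]; zblue=float(sys.argv[2])
p=(501.85,-254.94,np.radians(-1.96))
L=lambda s,x0=-92,x1=92:(np.array([x0,76.*s,70]),np.array([x1,76.*s,70]),np.array([0,float(s),0]))
for cam in ("side","scene"):
    im=cv2.imread(f"pics/{cam}{tag}.png").astype(float); c=calibration(cam)
    o=cv2.resize(im,None,fx=4,fy=4,interpolation=cv2.INTER_CUBIC)
    s=-1 if cam=="side" else 1
    for name,zb in (("grey",11),("blue",zblue)):
        m=measure(im,c,p,{"a":L(s)},zb,4,n=50)["a"]
        r=np.array([ (q[2]-proj(c,wpt(p,[q[0]],zb))[0])@q[1] for q in m])
        e=1e-0; u=proj(c,wpt(p,[[0,76*s,70]],zb))[0]; dy=proj(c,wpt(p,[[0,76*s+1,70]],zb))[0]-u; dz=proj(c,wpt(p,[[0,76*s,71]],zb))[0]-u
        n=m[0][1]; ky,kz=dy@n,dz@n
        xs=[q[0][0] for q in m]
        print(cam,name,len(r),"med px",np.median(r).round(2),"mad",np.median(abs(r-np.median(r))).round(2),"px/mm y",ky.round(2),"z",kz.round(2),"slope",np.polyfit(xs,r,1)[0].round(4))
        for q in m: cv2.circle(o,tuple(int(round(4*b+1.5)) for b in q[2]),2,(0,0,255),-1)
    x0,y0=(250,190) if cam=="side" else (150,90)
    cv2.imwrite(f"pics/{cam}rel.png",o[y0*4:(y0+140)*4,x0*4:(x0+180)*4])
E
python3 rel.py 10 90.2
```

```text
side grey 49 med px -3.03 mad 0.07 px/mm y -0.44 z -0.39 slope 0.0083
side blue 50 med px -1.78 mad 1.52 px/mm y -0.43 z -0.44 slope 0.0096
scene grey 22 med px -2.46 mad 0.17 px/mm y 0.25 z -0.35 slope -0.0046
scene blue 27 med px -1.96 mad 1.04 px/mm y 0.23 z -0.39 slope -0.0164[ WARN:0@0.300] global loadsave.cpp:1063 imwrite_ Unsupported depth image for selected encoder is fallbacked to CV_8U.
```

View pics/siderel.png

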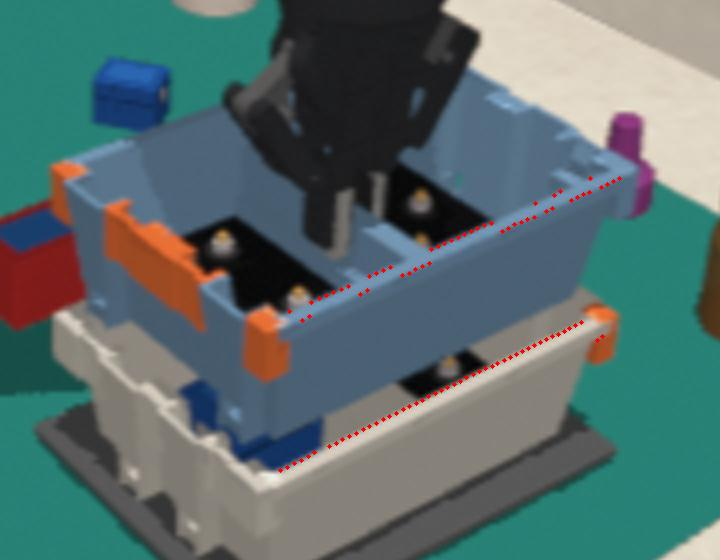

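View pics/scenerel.png

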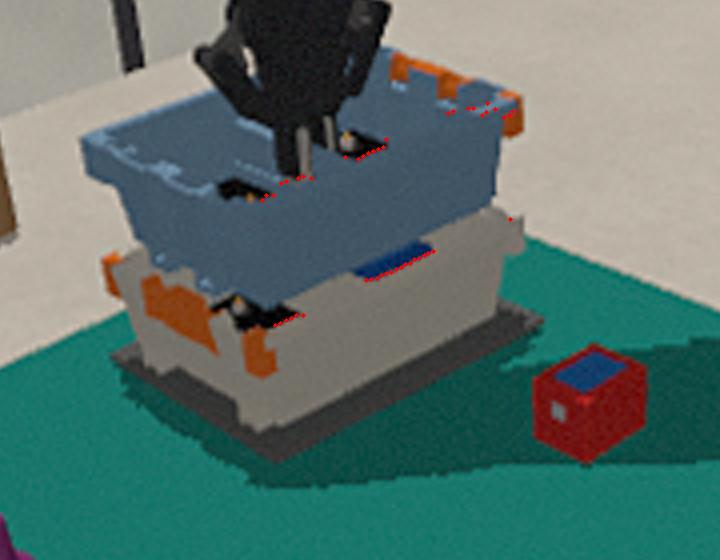

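```bash
sed -i 's/76\.\*s,70/71.*s,70/g; s/zb,4,n=50/zb,2,n=60,minc=9/' rel.py; sed -i "s/        xs=/        N=len(r); print('    ',[(int(q[0][0]),round(float(a),2)) for q,a in zip(m,r)][::3])\n        xs=/" rel.py; python3 rel.py 10 90.2 2>/dev/null
```

```text
[(-92, -1.07), (-82, -0.98), (-73, -0.81), (-63, -0.81), (-54, -0.59), (-45, -0.75), (-35, -0.76), (-26, -0.94), (-17, -0.99), (-7, -1.02), (1, -1.13), (10, -0.79), (20, -1.14), (29, -0.8), (38, -0.79), (48, -0.79), (57, -0.97), (67, -0.95), (76, -0.76), (85, -0.93)]
side grey 60 med px -0.81 mad 0.06 px/mm y -0.44 z -0.39 slope -0.0001
     [(-88, -1.05), (-73, -1.16), (-63, -0.81), (-45, -1.07), (-32, -0.99), (-7, -1.18), (1, -1.28), (10, -1.19), (20, -0.97), (57, -1.13), (79, -1.21)]
side blue 31 med px -1.15 mad 0.06 px/mm y -0.42 z -0.44 slope -0.0012
     [(-92, -1.19), (-26, -1.11), (-17, -1.14), (-7, -1.17), (1, -1.08), (10, -1.1), (20, -1.37), (76, -1.3), (85, -1.3)]
scene grey 27 med px -1.17 mad 0.09 px/mm y 0.25 z -0.35 slope -0.0007
     [(-92, 0.95), (-82, -0.86), (-73, 1.25), (-63, 0.52), (4, -0.95), (14, -0.75), (23, -0.59), (54, -1.07), (85, -0.82)]
scene blue 27 med px -0.66 mad 0.29 px/mm y 0.23 z -0.4 slope -0.0084
```

View pics/siderel.png

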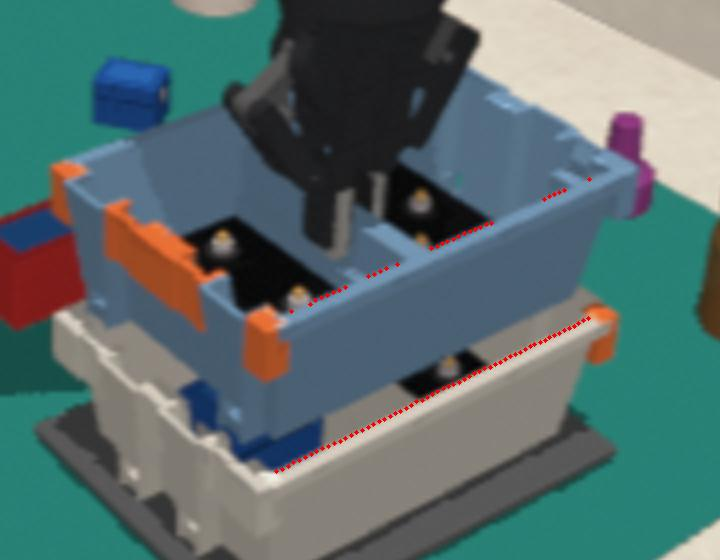

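View pics/scenerel.png

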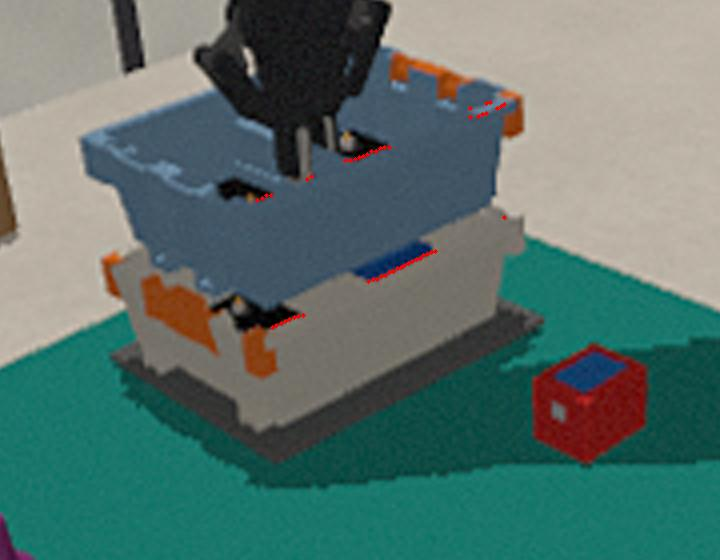

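apply_moves(
  series=[
    [[-0.05,-0.05,0.3,0,1],[0,0,0.4,0,1],[0,0,0,0,1],[0,0,0,0,1]],
  ],
)

```text
clock: 24.2
ee_pos: [501.7, -255.6, 112.8]
tcp_rot: [0.719, 0.695, 0.0, 0.0]
contact_force: [-0.0, -0.7, -6.1]
opening: 0.116
```

```bash
python3 tgt.py
python3 - <<'E'
from h import *
for n in ("side","scene"):
    im=capture(n); cv2.imwrite(f"pics/{n}11.png",im[:,:,::-1])
im=cv2.imread("pics/side11.png")[:,:,::-1]; crop(im,255,210,335,320,6,"pics/s11.png",10)
im=cv2.imread("pics/scene11.png")[:,:,::-1]; crop(im,160,120,290,210,6,"pics/sc11.png",10)
E
python3 tgt.py; python3 rel.py 11 83 2>/dev/null | grep -v '\['
```

```text
clock 24.2 pos [ 501.71 -255.58  112.8 ] tool yaw 88.1 want 88.04; tool shift mm [0.18 0.12 0.  ] F [-0.02 -0.72 -6.13] [0.005 0.011 0.017] q6 0.9
clock 24.3 pos [ 501.78 -255.63  112.93] tool yaw 88.1 want 88.04; tool shift mm [ 0.22  0.04 -0.  ] F [-0.73  0.22 -6.74] [-0.01   0.02  -0.038] q6 0.9
side grey 60 med px -0.81 mad 0.07 px/mm y -0.44 z -0.39 slope -0.0002
side blue 35 med px -1.03 mad 0.11 px/mm y -0.43 z -0.43 slope -0.0013
scene grey 27 med px -1.07 mad 0.11 px/mm y 0.25 z -0.35 slope -0.0002
scene blue 25 med px -0.72 mad 0.29 px/mm y 0.23 z -0.39 slope -0.0061
```

View pics/s11.png

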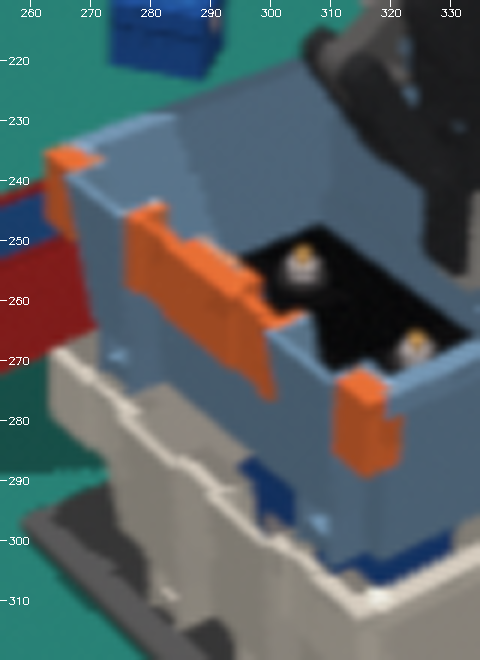

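View pics/sc11.png

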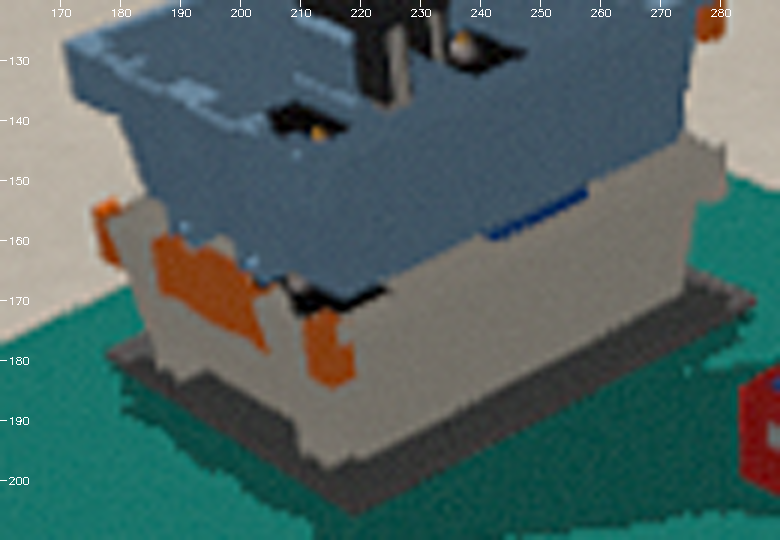

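apply_moves(
  series=[
    [[-0.02,0,0.1,0,1],[0,0,0.1,0,1],[0,0,0.1,0,1],[0,0,0,0,1],[0,0,0,0,1]],
  ],
)

```text
clock: 24.92
ee_pos: [501.7, -255.8, 109.8]
tcp_rot: [0.719, 0.695, -0.0, 0.0]
contact_force: [-1.0, 0.1, -5.8]
opening: 0.117
```

apply_moves(
  series=[
    [[0,0,0.1,0,1],[0,0,0.1,0,1],[0,0,0,0,1],[0,0,0,0,1]],
  ],
)

```text
clock: 25.42
ee_pos: [501.7, -255.9, 107.9]
tcp_rot: [0.719, 0.695, -0.0, 0.0]
contact_force: [-0.3, -1.5, -5.9]
opening: 0.122
```

apply_moves(
  series=[
    [[0,0,0.1,0,1],[0,0,0.1,0,1],[0,0,0,0,1],[0,0,0,0,1]],
  ],
)

```text
clock: 25.92
ee_pos: [501.9, -255.9, 106.1]
tcp_rot: [0.719, 0.695, 0.0, 0.0]
contact_force: [1.2, -1.1, -2.9]
opening: 0.122
```

Run:
```python
from h import *
for i in range(4):
    s=read_state();print(s["ee_pos"].round(2),s["contact_force"].round(2),s["torque"].round(3)); im=capture("side")
crop(im,255,210,415,325,5,"pics/s12.png",10)
```

```text
[ 501.86 -255.95  106.05] [ 1.2  -1.06 -2.86] [-0.504 -0.207 -0.1  ]
[ 501.88 -255.95  106.04] [-0.24 -1.7  -2.89] [-0.459 -0.123 -0.088]
[ 501.88 -255.94  106.02] [ 1.01 -2.57 -2.13] [-0.454 -0.163 -0.101]
[ 501.84 -255.94  105.99] [ 0.98 -2.38 -3.4 ] [-0.435 -0.179 -0.145]
```

View pics/s12.png

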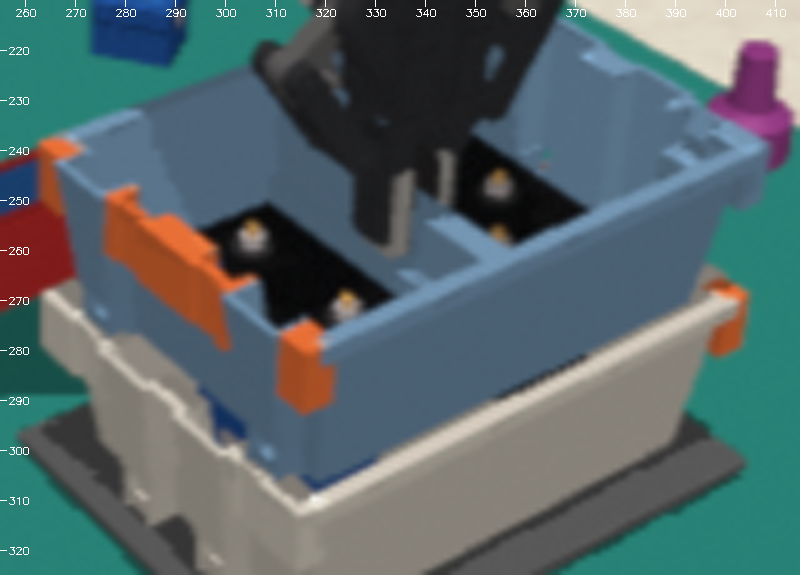

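apply_moves(
  series=[
    [[0,0,-0.2,0,1],[-0.06,0,0,0,1],[0,0,0,0,1],[0,0,0.1,0,1],[0,0,0,0,1]],
  ],
)

```text
clock: 26.75
ee_pos: [501.7, -256.2, 106.7]
tcp_rot: [0.719, 0.695, 0.0, -0.0]
contact_force: [-0.9, 0.4, -6.3]
opening: 0.119
```

apply_moves(
  series=[
    [[0,0,0.1,0,1],[0,0,0,0,1]],
  ],
)

```text
clock: 27.0
ee_pos: [501.8, -256.4, 106.0]
tcp_rot: [0.719, 0.695, 0.0, 0.0]
contact_force: [-0.2, 0.3, -2.9]
opening: 0.12
```

```bash
cat > st.py <<'E'
from h import *
import sys
for i in range(int(sys.argv[1])):
    s=read_state();print(round(s["clock"],2),s["ee_pos"].round(2),s["contact_force"].round(2),s["torque"].round(3),s["opening"].round(3)); im=capture("side")
cv2.imwrite(sys.argv[2],im[:,:,::-1])
E
python3 st.py 3 pics/s13.png
```

```text
Traceback (most recent call last):
  File "st.py", line 4, in <module>
    s=read_state();print(round(s["clock"],2),s["ee_pos"].round(2),s["contact_force"].round(2),s["torque"].round(3),s["opening"].round(3)); im=capture("side")
                                                                                                                   ^^^^^^^^^^^^^^^^^^
AttributeError: 'float' object has no attribute 'round'
```

```bash
sed -i 's/,s\["opening"\].round(3)//' st.py; python3 st.py 2 pics/s13.png
```

```text
27.0 [ 501.76 -256.36  105.99] [-0.18  0.31 -2.89] [ 0.145  0.01  -0.022]
27.05 [ 501.75 -256.37  105.99] [-0.19  1.85 -3.64] [ 0.194 -0.    -0.034]
```

apply_moves(
  series=[
    [[0,0,0.1,0,1],[0,0,0,0,1]],
  ],
)

```text
clock: 27.35
ee_pos: [501.9, -256.5, 105.1]
tcp_rot: [0.719, 0.695, 0.0, 0.0]
contact_force: [-0.6, 0.0, 0.5]
opening: 0.122
```

```bash
python3 st.py 2 pics/s14.png
```

```text
27.35 [ 501.86 -256.49  105.14] [-0.62  0.04  0.49] [0.312 0.033 0.002]
27.4 [ 501.88 -256.49  105.16] [-0.22  1.04 -0.89] [ 0.249  0.054 -0.008]
```

Run:
```python
from h import *
im=capture("scene"); crop(im,160,110,300,210,5,"pics/sc14.png",10)
im=cv2.imread("pics/s14.png")[:,:,::-1]; crop(im,255,220,415,325,5,"pics/s14c.png",10)
```

```text
(no output)
```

View pics/s14c.png

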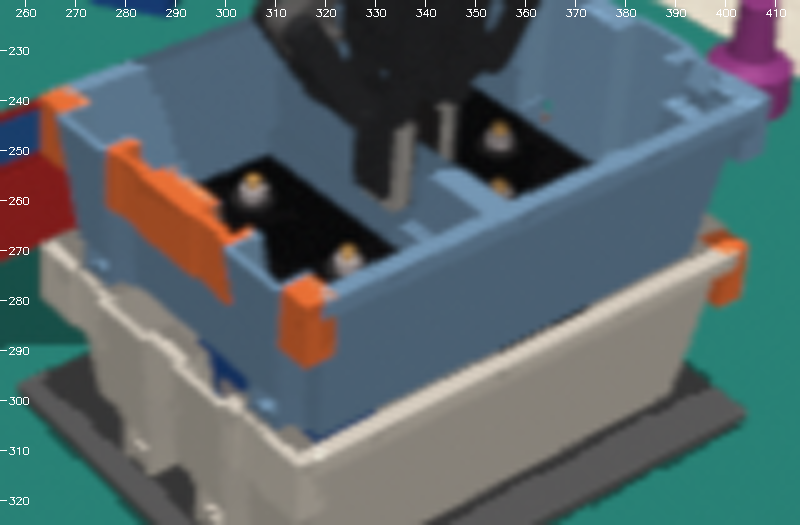

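View pics/sc14.png

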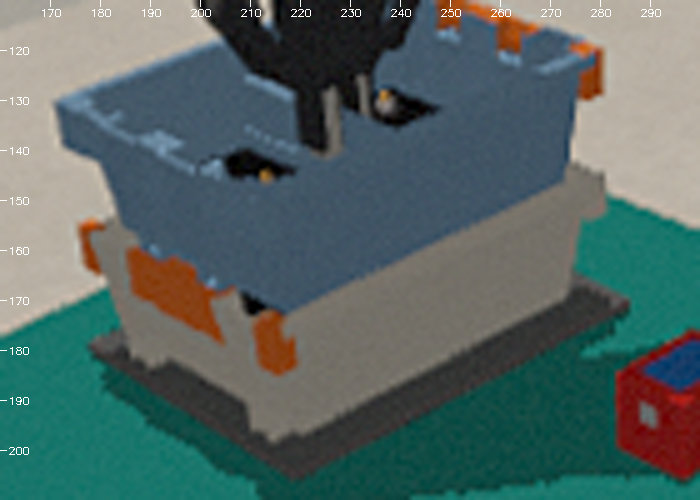

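```bash
python3 - <<'E'
from h import *
cv2.imwrite("pics/scene15.png",capture("scene")[:,:,::-1]);cv2.imwrite("pics/side15.png",capture("side")[:,:,::-1])
E
python3 rel.py 15 75.3 2>/dev/null
```

```text
[(-92, -0.46), (-82, -0.49), (-73, -0.65), (-63, -0.79), (-54, -0.8), (-45, -0.99), (-35, -0.75), (-26, -0.57), (-17, -0.55), (-7, -0.16), (1, -0.46), (10, -0.43), (20, -0.55), (29, -0.66), (38, -0.8), (48, -0.8), (57, -0.99), (67, -0.99), (76, -0.76), (85, -0.55)]
side grey 60 med px -0.71 mad 0.17 px/mm y -0.44 z -0.39 slope -0.001
     [(-92, -0.56), (-79, -0.29), (-70, -0.51), (-60, -0.44), (-45, -0.35), (-35, -0.56), (-14, -0.58), (-4, -0.71), (4, -0.72), (14, -0.59), (23, -0.48), (32, -1.03), (45, -0.55), (57, -0.67), (79, -0.75), (88, -0.61)]
side blue 46 med px -0.62 mad 0.1 px/mm y -0.43 z -0.43 slope -0.0015
     [(-92, -1.35), (-73, -0.96), (-63, -0.99), (-54, -0.79), (-45, -0.9), (-35, -0.76), (-26, -0.72), (-17, -0.79), (-7, -0.6), (1, -0.98), (10, -1.01), (20, -0.93), (29, -0.91), (38, -0.76), (48, -0.96), (57, -1.02), (67, -1.09), (76, -0.95), (85, -0.95)]
scene grey 57 med px -0.94 mad 0.11 px/mm y 0.25 z -0.35 slope 0.0001
     [(-92, 0.91), (-82, 1.1), (-73, 0.84), (-63, 0.52), (4, -1.1), (14, -1.2), (29, -1.53), (79, -0.41), (88, -1.32)]
scene blue 25 med px -0.69 mad 0.51 px/mm y 0.23 z -0.39 slope -0.0121
```

View pics/siderel.png

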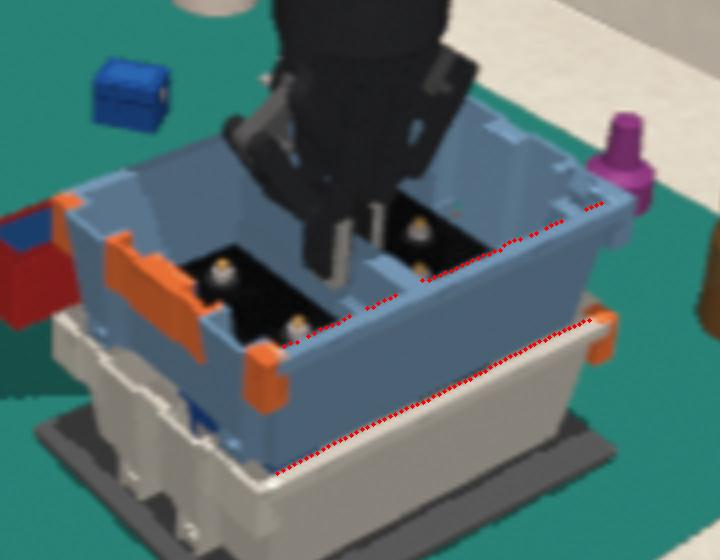

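View pics/scenerel.png

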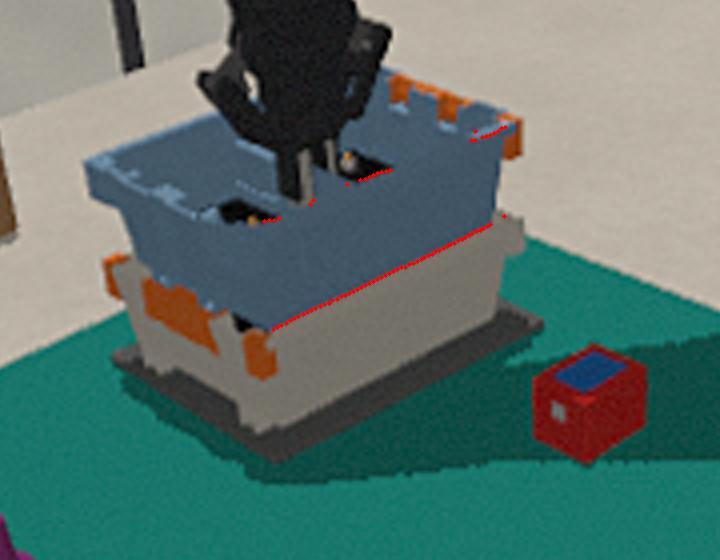

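apply_moves(
  series=[
    [[0,0,0.1,0,1],[0,0,0,0,1],[0,0,0.1,0,1],[0,0,0,0,1]],
  ],
)

```text
clock: 28.1
ee_pos: [501.8, -256.5, 103.0]
tcp_rot: [0.719, 0.695, 0.0, 0.0]
contact_force: [-0.3, 0.2, 2.5]
opening: 0.119
```

```bash
python3 st.py 2 pics/s16.png
```

```text
28.1 [ 501.8  -256.53  102.98] [-0.3   0.22  2.54] [ 0.107  0.025 -0.15 ]
28.15 [ 501.8  -256.52  103.02] [ 0.71 -0.83  2.74] [ 0.025  0.006 -0.06 ]
```

apply_moves(
  series=[
    [[0,0,0.1,0,1],[0,0,0,0,1],[0,0,0.1,0,1],[0,0,0,0,1]],
  ],
)

```text
clock: 28.7
ee_pos: [501.7, -256.4, 100.8]
tcp_rot: [0.719, 0.695, 0.0, 0.0]
contact_force: [-0.2, 0.1, 2.4]
opening: 0.118
```

```bash
python3 st.py 2 pics/s17.png
```

```text
28.7 [ 501.69 -256.43  100.76] [-0.15  0.05  2.41] [-0.024  0.    -0.023]
28.75 [ 501.7  -256.42  100.79] [ 0.97 -0.83  1.98] [ 0.009 -0.002 -0.062]
```

apply_moves(
  series=[
    [[0,0,0.1,0,1],[0,0,0,0,1],[0,0,0.1,0,1],[0,0,0,0,1]],
  ],
)

```text
clock: 29.3
ee_pos: [501.7, -256.4, 98.9]
tcp_rot: [0.719, 0.695, 0.0, 0.0]
contact_force: [-0.5, 1.0, 4.5]
opening: 0.118
```

apply_moves(
  series=[
    [[0,0,0.1,0,1],[0,0,0,0,1]],
  ],
)

```text
clock: 29.55
ee_pos: [501.7, -256.4, 97.9]
tcp_rot: [0.719, 0.695, 0.0, 0.0]
contact_force: [-0.3, -0.2, 4.7]
opening: 0.121
```

apply_moves(
  series=[
    [[0,0,0.1,0,1],[0,0,0,0,1]],
  ],
)

```text
clock: 29.8
ee_pos: [501.8, -256.5, 97.0]
tcp_rot: [0.719, 0.695, 0.0, 0.0]
contact_force: [-0.8, -0.2, 5.0]
opening: 0.12
```

```bash
python3 st.py 2 pics/s18.png
```

```text
29.8 [ 501.83 -256.48   97.02] [-0.79 -0.22  5.03] [-0.021  0.036 -0.054]
29.85 [ 501.82 -256.47   97.01] [0.47 0.37 4.56] [ 0.029  0.004 -0.006]
```

apply_moves(
  series=[
    [[0,0,0.1,0,1],[0,0,0,0,1]],
  ],
)

```text
clock: 30.15
ee_pos: [501.8, -256.5, 96.0]
tcp_rot: [0.719, 0.695, 0.0, 0.0]
contact_force: [0.3, -1.3, 2.4]
opening: 0.12
```

apply_moves(
  series=[
    [[0,0,0.1,0,1],[0,0,0,0,1]],
  ],
)

```text
clock: 30.4
ee_pos: [501.9, -256.3, 94.5]
tcp_rot: [0.719, 0.695, 0.0, 0.0]
contact_force: [2.7, 0.1, 0.2]
opening: 0.118
```

apply_moves(
  series=[
    [[0,0,0.1,0,1],[0,0,0,0,1]],
  ],
)

```text
clock: 30.65
ee_pos: [501.8, -256.3, 94.1]
tcp_rot: [0.719, 0.695, 0.0, 0.0]
contact_force: [2.4, 1.2, 3.9]
opening: 0.122
```

```bash
python3 st.py 2 pics/s19.png
```

```text
30.65 [ 501.85 -256.33   94.06] [2.44 1.25 3.89] [ 0.202 -0.551 -0.028]
30.7 [ 501.86 -256.33   94.06] [2.97 1.61 4.14] [ 0.199 -0.558  0.017]
```

apply_moves(
  series=[
    [[0,0,0.1,0,1],[0,0,0,0,1]],
  ],
)

```text
clock: 31.0
ee_pos: [501.9, -256.3, 93.5]
tcp_rot: [0.719, 0.695, 0.0, 0.0]
contact_force: [1.7, 2.1, 7.3]
opening: 0.118
```

```bash
python3 st.py 2 pics/s20.png
```

```text
31.0 [ 501.88 -256.33   93.47] [1.74 2.11 7.32] [ 0.564 -0.291 -0.02 ]
31.05 [ 501.87 -256.35   93.47] [2.03 2.87 8.1 ] [ 0.55  -0.307 -0.028]
```

apply_moves(
  series=[
    [[0,0,0.1,0,1],[0,0,0,0,1]],
  ],
)

```text
clock: 31.35
ee_pos: [501.9, -256.4, 93.0]
tcp_rot: [0.719, 0.695, 0.0, 0.0]
contact_force: [0.1, 4.4, 11.5]
opening: 0.123
```

```bash
python3 st.py 2 pics/s21.png
```

```text
31.35 [ 501.89 -256.4    92.97] [ 0.15  4.37 11.48] [0.776 0.105 0.05 ]
31.4 [ 501.87 -256.33   92.96] [ 0.56  3.71 11.17] [ 0.764  0.07  -0.006]
```

apply_moves(
  series=[
    [[0.03,0,0,0,1],[0,0,0,0,1]],
  ],
)

```text
clock: 31.7
ee_pos: [501.9, -256.3, 93.0]
tcp_rot: [0.719, 0.695, -0.0, 0.001]
contact_force: [-0.1, 1.8, 11.3]
opening: 0.122
```

```bash
python3 - <<'E'
from h import *
cv2.imwrite("pics/scene22.png",capture("scene")[:,:,::-1]);cv2.imwrite("pics/side22.png",capture("side")[:,:,::-1])
im=cv2.imread("pics/side22.png")[:,:,::-1]; crop(im,255,220,415,330,5,"pics/s22c.png",10)
im=cv2.imread("pics/scene22.png")[:,:,::-1]; crop(im,160,110,300,210,5,"pics/sc22c.png",10)
s=read_state(); print(s["ee_pos"],s["contact_force"],s["torque"])
E
python3 rel.py 22 63.2 2>/dev/null | grep -v '\['
```

```text
[ 501.89277169 -256.31548733   93.01158194] [-1.23642141  2.72062933 11.21634831] [0.47648016 0.12113184 0.02820778]
side grey 60 med px 0.18 mad 0.16 px/mm y -0.44 z -0.39 slope -0.0021
side blue 44 med px -0.73 mad 0.12 px/mm y -0.43 z -0.42 slope -0.0025
scene grey 58 med px -0.35 mad 0.1 px/mm y 0.25 z -0.35 slope 0.0006
scene blue 27 med px -0.99 mad 0.2 px/mm y 0.24 z -0.38 slope -0.011
```

View pics/s22c.png

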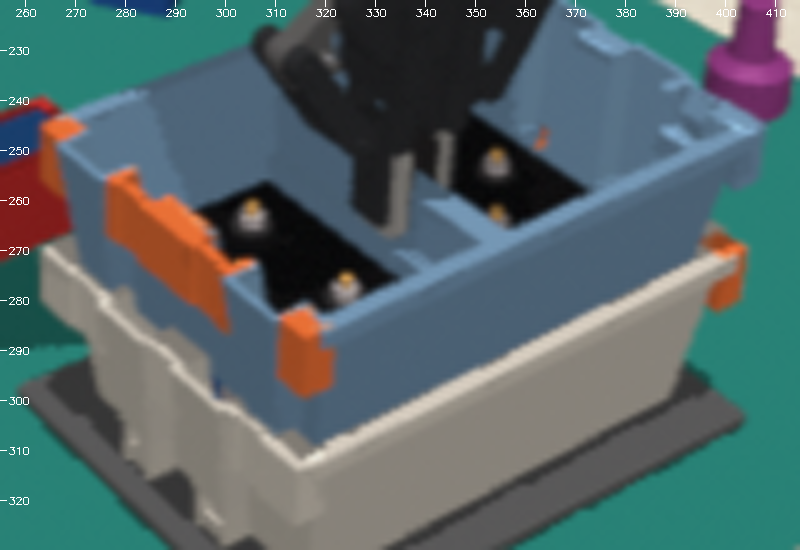

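View pics/sc22c.png

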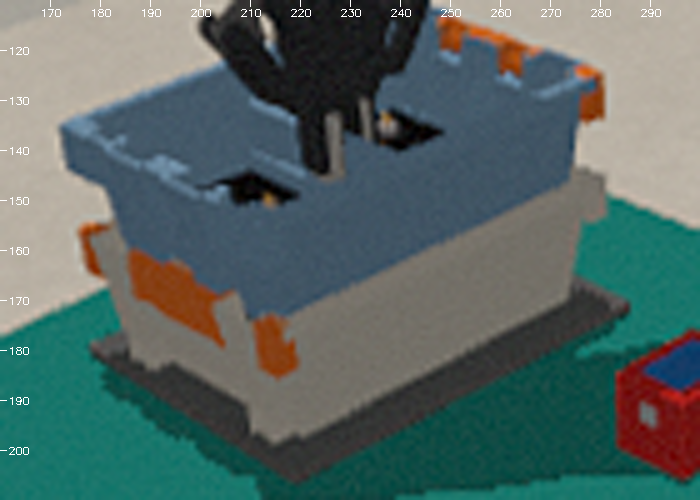

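apply_moves(
  series=[
    [[0.03,0,0.05,0,1],[0,0,0,0,1]],
  ],
)

```text
clock: 32.05
ee_pos: [501.9, -256.3, 92.8]
tcp_rot: [0.719, 0.695, -0.0, 0.001]
contact_force: [-2.1, 1.2, 14.3]
opening: 0.119
```

apply_moves(
  series=[
    [[0,0,0.05,0,1],[0,0,0,0,1]],
  ],
)

```text
clock: 32.3
ee_pos: [501.9, -256.3, 92.6]
tcp_rot: [0.719, 0.695, -0.0, 0.001]
contact_force: [-2.0, 1.6, 14.5]
opening: 0.121
```

```bash
python3 st.py 3 pics/s23.png
```

```text
32.3 [ 501.94 -256.33   92.57] [-2.02  1.56 14.52] [0.536 0.464 0.02 ]
32.35 [ 501.91 -256.34   92.53] [-3.05  2.55 14.83] [0.461 0.432 0.045]
32.4 [ 501.91 -256.34   92.58] [-1.7   2.36 15.05] [0.518 0.441 0.004]
```

apply_moves(
  series=[
    [[0,0,-0.15,0,1],[0,0,0,0,1],[0,0,-0.15,0,1],[0,0,0,0,1]],
  ],
)

```text
clock: 32.95
ee_pos: [501.9, -256.3, 94.1]
tcp_rot: [0.719, 0.695, -0.0, 0.001]
contact_force: [2.6, -2.7, 4.3]
opening: 0.117
```

```bash
python3 st.py 2 pics/s24.png
```

```text
32.95 [ 501.87 -256.28   94.06] [ 2.59 -2.74  4.31] [-0.51  -0.594 -0.004]
33.0 [ 501.85 -256.28   94.01] [ 1.34 -2.64  3.83] [-0.422 -0.569  0.081]
```

apply_moves(
  series=[
    [[0,0,-0.1,0,1],[0,0,0,0,1]],
  ],
)

```text
clock: 33.3
ee_pos: [501.4, -255.7, 94.4]
tcp_rot: [0.719, 0.695, -0.0, -0.0]
contact_force: [1.9, -2.9, 0.4]
opening: 0.116
```

```bash
python3 st.py 2 pics/s25.png
```

```text
33.3 [ 501.4  -255.71   94.41] [ 1.91 -2.86  0.39] [-0.56  -0.466 -0.001]
33.35 [ 501.43 -255.74   94.45] [ 1.76 -3.19  1.16] [-0.637 -0.429  0.021]
```

apply_moves(
  series=[
    [[-0.03,0,-0.1,0,1],[0,0,0,0,1]],
  ],
)

```text
clock: 33.65
ee_pos: [501.2, -255.6, 95.1]
tcp_rot: [0.719, 0.695, -0.0, -0.001]
contact_force: [1.3, -1.7, -3.9]
opening: 0.12
```

```bash
python3 st.py 2 pics/s26.png
```

```text
33.65 [ 501.19 -255.64   95.07] [ 1.28 -1.68 -3.93] [-0.384 -0.34  -0.054]
33.7 [ 501.18 -255.65   95.11] [ 1.5  -0.87 -3.4 ] [-0.335 -0.328 -0.023]
```

apply_moves(
  series=[
    [[0,0,-0.1,0,1],[0,0,0,0,1]],
  ],
)

```text
clock: 34.0
ee_pos: [501.1, -255.7, 96.2]
tcp_rot: [0.719, 0.695, -0.0, -0.001]
contact_force: [-0.2, -0.0, -6.4]
opening: 0.118
```

```bash
python3 st.py 2 pics/s27.png
```

```text
34.0 [ 501.1  -255.66   96.2 ] [-0.15 -0.05 -6.4 ] [-0.258  0.168 -0.083]
34.05 [ 501.14 -255.68   96.22] [-0.93 -0.17 -7.12] [-0.157  0.119 -0.074]
```

apply_moves(
  series=[
    [[0,0,-0.1,0,1],[0,0,0,0,1]],
  ],
)

```text
clock: 34.35
ee_pos: [501.4, -255.6, 97.2]
tcp_rot: [0.719, 0.695, 0.0, -0.001]
contact_force: [0.4, -0.5, -11.6]
opening: 0.117
```

```bash
python3 st.py 2 pics/side28.png
python3 - <<'E'
from h import *
cv2.imwrite("pics/scene28.png",capture("scene")[:,:,::-1])
im=cv2.imread("pics/side28.png")[:,:,::-1]; crop(im,255,220,415,330,5,"pics/s28c.png",10)
E
python3 rel.py 28 67 2>/dev/null | grep -v '\['
```

```text
34.35 [ 501.4  -255.64   97.23] [  0.37  -0.53 -11.61] [-0.052 -0.039 -0.062]
34.4 [ 501.43 -255.69   97.27] [  0.15  -0.42 -11.14] [0.004 0.008 0.046]
side grey 60 med px -1.17 mad 0.05 px/mm y -0.44 z -0.39 slope -0.0003
side blue 35 med px -1.08 mad 0.07 px/mm y -0.43 z -0.42 slope -0.0014
scene grey 46 med px -1.3 mad 0.03 px/mm y 0.25 z -0.35 slope -0.0003
scene blue 27 med px -1.02 mad 0.28 px/mm y 0.23 z -0.38 slope -0.0107
```

View pics/s28c.png

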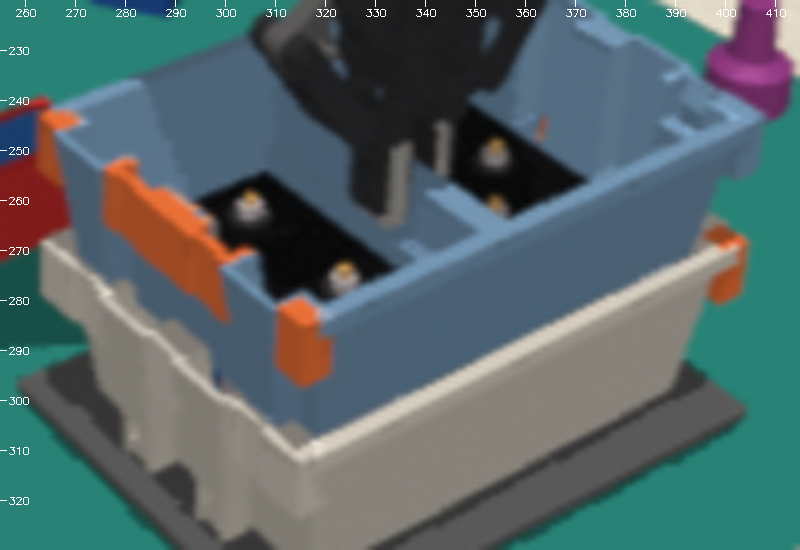

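apply_moves(
  series=[
    [[0,0,0.1,0,1],[0,0,0.1,0,1],[0,0,0.1,0,1],[0,0,0,0,1],[0,0,0,0,1]],
  ],
)

```text
clock: 35.12
ee_pos: [501.9, -256.3, 95.2]
tcp_rot: [0.719, 0.695, 0.0, 0.0]
contact_force: [-0.1, -0.3, -4.3]
opening: 0.121
```

```bash
python3 st.py 2 pics/s29.png
```

```text
35.12 [ 501.95 -256.3    95.22] [-0.06 -0.25 -4.34] [-0.003 -0.045 -0.037]
35.17 [ 501.93 -256.28   95.17] [ 0.07  0.6  -4.77] [-0.048 -0.086  0.004]
```

apply_moves(
  series=[
    [[0,0,0.1,0,1],[0,0,0.05,0,1],[0,0,0,0,1],[0,0,0,0,1]],
  ],
)

```text
clock: 35.72
ee_pos: [501.9, -256.3, 93.9]
tcp_rot: [0.719, 0.695, 0.0, 0.0]
contact_force: [-1.5, 0.9, 5.1]
opening: 0.118
```

```bash
python3 st.py 2 pics/s29.png
```

```text
35.73 [ 501.95 -256.31   93.9 ] [-1.53  0.87  5.12] [ 0.266  0.297 -0.021]
35.77 [ 501.97 -256.33   93.9 ] [-1.92  0.75  5.24] [0.298 0.346 0.001]
```

Seated firmly on the floor of the seats. Ease off, release and withdraw straight up.

apply_moves(
  series=[
    [[0,0,-0.1,0,1],[0,0,0,0,1],[0,0,0,0,0.8],[0,0,0,0,0.72],[0,0,0,0,0.72],[0,0,0,0,0.72],[0,0,-1,0,0.72],[0,0,-3,0,0.72],[0,0,-5,0,0.72],[0,0,-5,0,0.72],[0,0,-3,0,0.72],[0,0,0,0,0.72]],
  ],
)

```text
clock: 37.33
ee_pos: [502.7, -256.9, 268.0]
tcp_rot: [0.719, 0.695, 0.0, 0.003]
contact_force: [0.5, 0.2, 0.6]
opening: 0.281
```

```bash
python3 look.py w30
python3 - <<'E'
from h import *
cv2.imwrite("pics/scene30.png",capture("scene")[:,:,::-1]);cv2.imwrite("pics/side30.png",capture("side")[:,:,::-1])
im=cv2.imread("pics/side30.png")[:,:,::-1]; crop(im,255,220,415,330,5,"pics/s30c.png",10)
E
python3 rel.py 30 64.5 2>/dev/null | grep -v '\['
```

```text
37.325 [ 502.68 -256.9   267.96] [7.187e-01 6.953e-01 3.000e-04 2.700e-03] [0.48 0.25 0.57] [-0.704 -0.     0.057  1.622  0.     0.9  ]
side grey 60 med px -0.44 mad 0.15 px/mm y -0.44 z -0.39 slope -0.0023
side blue 44 med px -0.77 mad 0.06 px/mm y -0.43 z -0.42 slope -0.0016
scene grey 58 med px -0.98 mad 0.05 px/mm y 0.25 z -0.35 slope -0.0
scene blue 40 med px -1.08 mad 0.24 px/mm y 0.23 z -0.38 slope -0.0082
```

View pics/s30c.png

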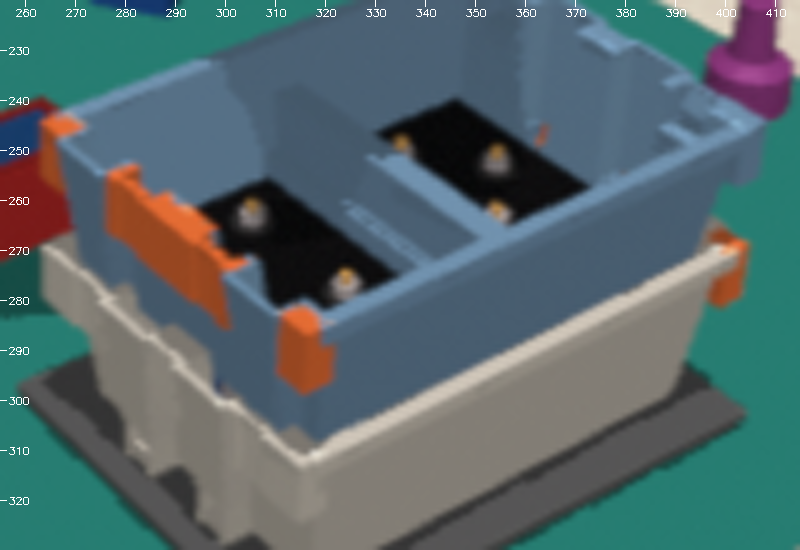

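View pics/w30.png

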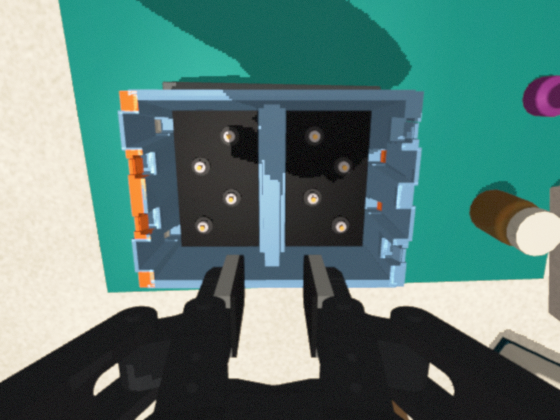

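View pics/scene30.png

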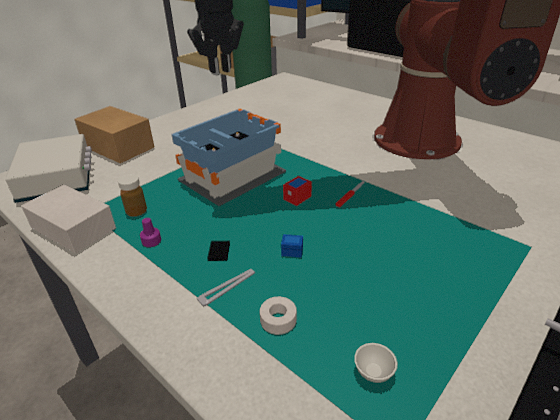

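Run:
```python
from cell import *
print(hand_in()); print(read_state()["clock"])
```

```text
the job is handed in; nothing more can be done
None
the job is handed in; nothing more can be done
```

I put the blue case in the empty half of the grey tote, then turned the blue tote half round, stacked it and pressed it home. The job is handed in at about 37.5 s; no verdict is reported.

**Case:** I used the larger of the two blue boxes and left the small blue and red ones alone. After I let go, the wrist picture showed it flat in the bay, clear of the divider.

**Pressing home:**
- The feet met the lugs about 10 mm above the seat floors.
- The force dropped at the click. I then pressed to about 15 N, where the tote was bottomed on the plate.
- I pulled up with about 5.5 N beyond the tote's weight. The grey tote lifted with it and there was almost no tilting moment, so I take all four lugs to be closed.
- I pressed back down to about 5 N before releasing.

**Last checks:** The pictures show the blue tote level with its orange end opposite the grey one's. Its height fits home (54 mm) to within about 1 mm. The bystanders look undisturbed.

**What disagreed or went wrong:**
- My first grip on the rib was too low, on its wider base, so I set the tote down and gripped again higher.
- The first contact with the seats showed a sideways force, so I backed off and shifted about 0.6 mm.
- In that area the wrist camera and the fixed cameras disagreed by about 0.5 mm in y.
- Under the pull, the blue tote's centre measured about 55.6 mm above the grey one's, where 55 mm was expected. That is within the uncertainty of my height estimate.

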